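# Make up the soup kit and the breakfast kit

### The job

Make up two kits in the wooden trays, everything standing upright on the tray's floor, one thing to a compartment. The soup kit goes in the three-compartment tray: the tall, narrow tin in the middle compartment, with the garlic bulb and the brown-capped spice jar in the two outer ones, either way round; the breakfast kit goes in the two-compartment tray: the jam jar and the salt shaker, either way round. Leave the short, wide tin and everything else where it is, and let go of it all at the end.

Things in the scene. Friction and masses are not known exactly. Their poses are not given: they have to be found in the camera images.
- tray_three: Shallow wooden tray with three square compartments in a row (soup kit), 96 x 264 x 12 mm. Its wooden lip and cross walls are 6 mm thick and stand 11 to 12 mm above the worktop; the inner floor is 4 mm above the worktop. It is fixed to the worktop. Origin: centre of its underside, on the worktop. Its y axis runs along the row of compartments, its x axis across the tray. Compartment centres at x = 0, y = -86, 0 and +86 mm; each is 84 mm (x) by 80 mm (y) inside.
- tray_two: Shallow wooden tray with two square compartments in a row (breakfast kit), 96 x 178 x 12 mm. Its wooden lip and cross walls are 6 mm thick and stand 11 to 12 mm above the worktop; the inner floor is 4 mm above the worktop. It is fixed to the worktop. Origin: centre of its underside, on the worktop. Its y axis runs along the row of compartments, its x axis across the tray. Compartment centres at x = 0, y = -43 and +43 mm; each is 84 mm (x) by 80 mm (y) inside.
- tall_tin_center (a point): The tall, narrow food tin: upright cylinder, diameter 57 mm, height 72 mm, paper label, gold rims. Its origin is its centre, half-way up; z is its upright axis. Stands on the worktop at the start.
- garlic_center (a point): Bulb of garlic, about 60 mm across, 58 mm high with its stalk; widest in its lower half, tapering upward. Its origin is its centre, half-way up; z is its upright axis. Stands on the worktop at the start.
- spice_jar_center (a point): Slim spice jar with a dark brown cap that has a pale disc on top: upright cylinder, diameter 41 mm, height 105 mm. Best gripped above the middle, so that its top clears the palm. Its origin is its centre, half-way up; z is its upright axis. Stands on the worktop at the start.
- jam_jar_center (a point): Jam jar with a white lid: upright round jar, diameter 64 mm, height 96 mm. Its origin is its centre, half-way up; z is its upright axis. Stands on the worktop at the start.
- salt_shaker_center (a point): Salt shaker, clear body with a domed grey top: diameter 44 mm at the foot, height 90 mm, top 34 mm wide above 74 mm. Its origin is its centre, half-way up; z is its upright axis. Stands on the worktop at the start.
- wide_tin_center (a point): The short, wide food tin (diameter 75 mm, height 58 mm), not part of any kit: to be left where it stands. Its origin is its centre, half-way up. (Above the back of the worktop, from about x = 0.55 m on, hangs a wall cabinet, its underside 0.52 m up: keep the arm clear of it.)
Mind the look-alikes: they are no part of the job. What is shaped like the part that bears spice_jar_center but turquoise is not meant.

How it is judged:
By the outcome, as a careful person would: the job done as asked, in the order asked, and still so for the second after the job is handed in, with the robot touching nothing.
It also fails if it takes over 131 s, if anything falls off the work surface, if the arm or the gripper's body presses on something with over 40 N, if the wrist force passes 120 N, or if a joint passes its speed limit or range.

### The arm

A 6-joint arm with a two-finger parallel gripper is mounted at the origin on a cart in front of the work surface, level with it; the furniture and walls round the work are solid. World frame = base frame: x ahead of the robot, y to its left, z up, the work surface at z = 0. Lengths are in m, angles in degrees, forces in N, time in s.
With the tool pointing down it reaches from about 0.4 to 0.825 m from the base axis. Payload 7 kg.
Tool frame: the origin (TCP) lies on the centre line of the jaws, within the pads' length; the fingertips stand 17 mm ahead of it and the grasp point (between the pads) lies 2 mm behind it; z points along the fingers, y is the direction in which the jaws open and shut (so a half turn about z gives the same grasp; the last joint's range is limited). The gripper opens to 88 mm and grips with 3 to 60 N. Pads are 19 mm wide; open, the fingers measure 130 mm over their backs; the gripper's body (78 mm by 193 mm) begins 47 mm behind the grasp point.
Start: joints at [84.116, 20.546, 0.682, 0, -70.136, -16.507], TCP at [0.257, 0.624, 0.221] pointing down, gripper open.
Joint ranges: [-176.03, 176.03], [-82.01, 121.73], [-58.28, 71.71], [-173.87, 95.51], [-174.79, -0.11], [-173.66, 173.66]. Speed limits (degrees/s): [136.94, 136.94, 172.46, 180, 180, 180].

### API

Orientations are given as [roll, pitch, yaw] about the fixed x, y, z axes, in that order (R = Rz(yaw) Ry(pitch) Rx(roll)).
In Python, from plant import telemetry, vision, close_job, recognise, silhouettes, place_of gives the robot as it stands.
- The arm moves only by the shell command python3 -m handwheel 'ROWS'. ROWS is JSON, a list that holds one entry, the list of rows, each a list of 5 numbers: the shift along the tool's x, y, z in m, then the turn about the tool's z in rad, then the closure, from 0 (fully open) to 1 (shut). In form: [[[tx, ty, tz, yaw, gripper], ...]]. A call has 1 to 20 rows; each row shifts and turns the commanded pose from where the row before left it, along the tool's axes as they then stand; what a row does not reach is not made up. A row lasts 1/12 s, in which the tool goes at most 41.7 mm and 7.16 degrees, less where a joint would pass 70% of its speed; a pose out of reach is approached as far as the arm can. A call with a gripper value outside its range is refused whole. The fingers move at their own pace and stop on an object; the grip force is fixed at half the most. Time passes only in rows, so rows that do not move let the fingers close. It gives the time, the measured TCP pose, the force and the opening at its end, in the units of the state.
- telemetry.get_obs(): the state, without advancing time (a new reading comes with each control period).
- vision.snapshot(name): name is "scene" or "side" or "wrist"; returns a dict with "color" (400x640x3 uint8, red, green, blue), "mtx" (3x3 intrinsics, pixels), "cam_to_world" (4x4, takes a point from camera to world coordinates); the wrist camera has in their place "tool_from_camera" (4x4, takes a point from camera to tool coordinates, whose origin is the TCP and whose axes are the flange's). Camera axes: x right, y down, z forward; pixel columns grow to the right and rows downward; lengths in m; the calibration is good to about 2 mm. A picture is of the moment at which its call begins: read the wrist's pose just before it. There is no depth.
- close_job(): hands the job in, once; it reports no verdict.
Trained networks look in a picture, given as the dict that the camera call returned (one of the last four; its "shot" number tells which), for a name from the list of things; names that differ only in an ending like _2 or _b are one class to them, and where a whole thing is asked for, a point or a joint stands for the part that bears it (a point fixed in the world has none). Each returns a list of dicts, best first, with "conf" (0 to 1); they miss things now and then, are a little off and sometimes report something else, mostly with a low value. They report only what shows in the picture. A call takes as long as a camera call. They do not tell look-alikes from the thing itself.
- recognise(name, picture): "xy" ([column, row] in pixels, amid what is visible of it).
- silhouettes(name, picture): "region" (400x640 bool, what is visible of it) and "xy" ([column, row] in pixels, amid what is visible of it).
- place_of(name, picture): "xy" ([column, row] in pixels: a listed point, or the origin of a listed thing).
The state is a dict: "clock": time; "joint_pos": joint angles; "qvel": joint speeds; "tau": joint torques, N m; "tool_pos": TCP position; "orientation": TCP orientation; "force": force on the tool from outside, world axes, zero at the start; "moment": the same for the moment, N m; "opening": finger opening in m.
Only numpy, scipy, OpenCV 4.12 (cv2) and the standard library are available. Lean on these libraries where they do the work, as an engineer would, in place of code of your own. Each camera call takes 0.05 s, during which the arm holds its last target.

## Working session

There is one attempt and no reset: what is moved stays moved. The work goes in short steps, Python scripts to look and compute and a shell command to move; the robot and the scene stay as the last step left them, time stands still between calls to the robot, and variables do not carry over. Pictures are saved under pics/ and viewed, and the job is handed in when it is done.

```bash
mkdir -p pics; ls; python3 - <<'E'
from plant import telemetry, vision
import cv2
print(telemetry.get_obs())
for n in ("scene","side","wrist"):
    p=vision.snapshot(n); cv2.imwrite(f"pics/{n}0.png",p["color"][:,:,::-1]); print(n,[ (k,p[k]) for k in p if k!="color"])
E
```

```text
pics
{'clock': 0.0, 'joint_pos': array([ 8.41152945e+01,  2.05923351e+01,  6.33728961e-01, -2.10430310e-02,
       -7.01359684e+01, -1.65062282e+01]), 'qvel': array([ 0.03974273,  0.01232117, -0.00864661, -0.02445228, -0.09267428,
        0.00113186]), 'tau': array([ 1.28761814e-03, -5.82714915e+01,  2.93049502e+01,  6.99714258e+00,
        6.76459749e-03, -1.57782697e-04]), 'tool_pos': array([0.256961  , 0.62363304, 0.2205093 ]), 'orientation': array([ 1.79903702e+02, -7.90676499e-03, -2.23980936e+01]), 'force': array([-0.56121654, -0.28485917, -0.69861032]), 'moment': array([-0.01657893,  0.02095176,  0.01544112]), 'opening': 0.08764108636167706}
scene [('mtx', array([[443.44457412,   0.        , 318.15153882],
       [  0.        , 443.44457412, 198.33631287],
       [  0.        ,   0.        ,   1.        ]])), ('cam_to_world', array([[ 0.85610807, -0.40433694,  0.32185495, -0.09580299],
       [-0.51665157, -0.65485746,  0.55157307, -0.8056177 ],
       [-0.01225225, -0.63849303, -0.76953008,  1.24655115],
       [ 0.        ,  0.        ,  0.        ,  1.        ]])), ('shot',
[... 299 characters left out ...]
 -0.83763344],
       [-0.01068636, -0.89033067, -0.45518908,  0.53880046],
       [ 0.        ,  0.        ,  0.        ,  1.        ]])), ('shot', 2)]
wrist [('mtx', array([[359.36520964,   0.        , 319.31348703],
       [  0.        , 359.36520964, 200.50434316],
       [  0.        ,   0.        ,   1.        ]])), ('tool_from_camera', array([[-1.04793497e-03, -9.67714718e-01, -2.52045880e-01,
         6.87597618e-02],
       [ 9.99999184e-01, -1.19816765e-03,  4.42579555e-04,
         7.25667538e-04],
       [-7.30283968e-04, -2.52045211e-01,  9.67715185e-01,
        -1.63138165e-01],
       [ 0.00000000e+00,  0.00000000e+00,  0.00000000e+00,
         1.00000000e+00]])), ('shot', 3)]
```

View pics/scene0.png

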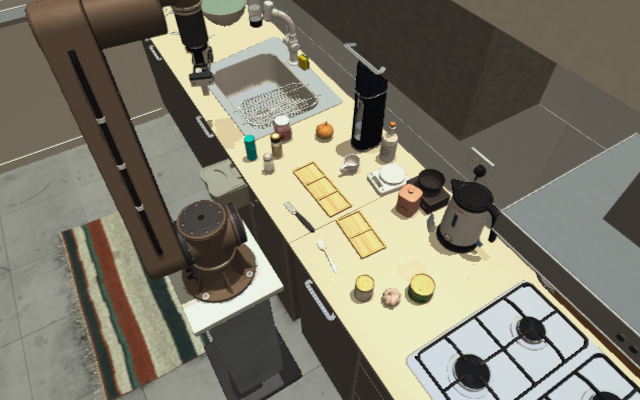

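View pics/side0.png

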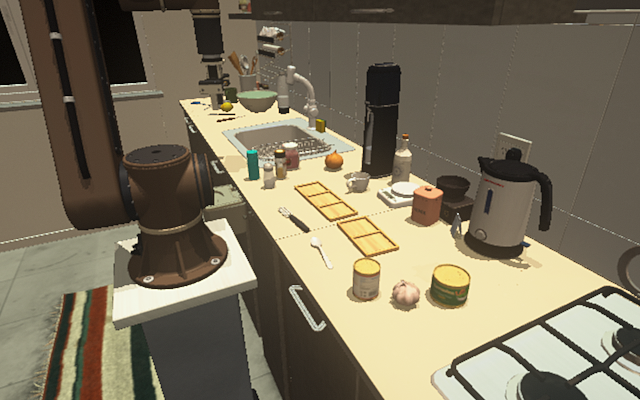

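View pics/wrist0.png

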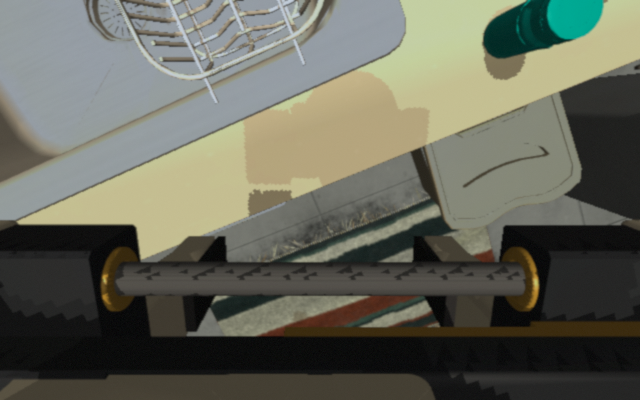

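The scene picture shows the tall tin at about (364,287), garlic (391,297) and wide tin (422,288). The brown-capped jar is at (277,146), the turquoise look-alike at (251,148), the jam jar at (283,127) and the salt shaker at (268,163). The three-compartment tray is at (322,189) and the two-compartment tray at (361,234).

```bash
cat > h.py <<'E'
import numpy as np, cv2
from plant import telemetry, vision, recognise, silhouettes, place_of
from scipy.spatial.transform import Rotation as Rn
def c2w(p,obs=None):
    if "cam_to_world" in p: return p["cam_to_world"]
    T=np.eye(4);T[:3,:3]=Rn.from_euler('xyz',obs["orientation"],degrees=True).as_matrix();T[:3,3]=obs["tool_pos"]
    return T@p["tool_from_camera"]
def ray(M,K,uv):
    d=M[:3,:3]@np.linalg.solve(K,[uv[0],uv[1],1]); return M[:3,3],d/np.linalg.norm(d)
def onplane(M,K,uv,z):
    o,d=ray(M,K,uv); return o+d*(z-o[2])/d[2]
def tri(rays):
    A=sum(np.eye(3)-np.outer(d,d) for o,d in rays);b=sum((np.eye(3)-np.outer(d,d))@o for o,d in rays)
    x=np.linalg.solve(A,b); return x,max(np.linalg.norm((np.eye(3)-np.outer(d,d))@(x-o)) for o,d in rays)
def proj(M,K,P):
    q=np.linalg.inv(M)@np.append(P,1); u=K@q[:3]; return u[:2]/u[2]
E
python3 - <<'E'
from h import *
names=["tall_tin_center","garlic_center","spice_jar_center","jam_jar_center","salt_shaker_center","wide_tin_center","tray_three","tray_two"]
P={n:vision.snapshot(n) for n in ("scene","side")}
for n in names:
    r={c:place_of(n,P[c]) for c in P}
    for c in P: print(n,c,[(np.round(q["xy"],1).tolist(),round(q["conf"],2)) for q in r[c][:3]])
    for a in r["scene"][:2]:
        for b in r["side"][:2]:
            x,e=tri([ray(P["scene"]["cam_to_world"],P["scene"]["mtx"],a["xy"]),ray(P["side"]["cam_to_world"],P["side"]["mtx"],b["xy"])])
            print("   ",np.round(x,4),round(e,4))
E
```

```text
tall_tin_center scene [([362.6, 289.0], 0.97)]
tall_tin_center side [([369.3, 278.2], 0.85)]
    [ 0.3457 -0.3178  0.0379] 0.0063
garlic_center scene [([390.3, 294.7], 0.56)]
garlic_center side [([406.9, 291.1], 0.79), ([325.6, 201.8], 0.58)]
    [ 0.4113 -0.3681  0.0169] 0.0033
    [ 0.2279 -0.4692  0.3334] 0.0495
spice_jar_center scene [([250.0, 147.3], 0.73), ([275.5, 145.8], 0.51)]
spice_jar_center side [([284.4, 163.4], 0.81), ([252.9, 164.9], 0.81)]
    [0.3667 0.3878 0.0514] 0.0592
    [0.3156 0.4168 0.0451] 0.0015
    [0.4105 0.3644 0.0506] 0.0101
    [0.3369 0.3229 0.0906] 0.0442
jam_jar_center scene [([279.3, 143.9], 0.43)]
jam_jar_center side [([287.8, 155.9], 0.66)]
    [0.4104 0.3249 0.0923] 0.0104
salt_shaker_center scene [([268.8, 160.5], 0.69)]
salt_shaker_center side [([268.4, 174.1], 0.57), ([367.4, 240.8], 0.35)]
    [0.3444 0.3185 0.0402] 0.0011
    [0.4165 0.0902 0.0284] 0.2048
wide_tin_center scene [([419.4, 287.2], 0.78), ([320.6, 189.3], 0.42)]
wide_tin_center side [([447.5, 284.9], 0.86)]
    [ 0.4996 -0.3948  0.0204] 0.0015
    [ 0.3129 -0.3537  0.2896] 0.2113
tray_three scene [([319.2, 189.5], 0.61)]
tray_three side [([325.7, 199.5], 0.91)]
    [0.4574 0.1172 0.0035] 0.0083
tray_two scene [([359.8, 235.8], 0.89), ([389.7, 293.6], 0.58)]
tray_two side [([364.7, 239.4], 0.91)]
    [ 0.4661 -0.1222 -0.0122] 0.0
    [ 0.299  -0.4248  0.2175] 0.0287
```

```bash
python3 - <<'E'
from h import *
# enlarged crop of trays
for c,(x0,y0,x1,y1) in {"scene":(230,100,450,310),"side":(230,130,480,310)}.items():
    p=vision.snapshot(c)["color"][y0:y1,x0:x1,::-1]
    cv2.imwrite(f"pics/{c}_crop.png",cv2.resize(p,None,fx=2.8,fy=2.8,interpolation=cv2.INTER_CUBIC))
E
```

```text
(no output)
```

View pics/scene_crop.png

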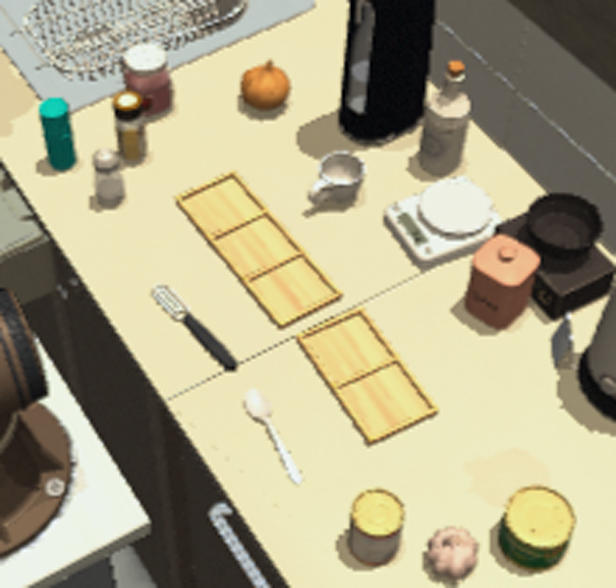

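View pics/side_crop.png

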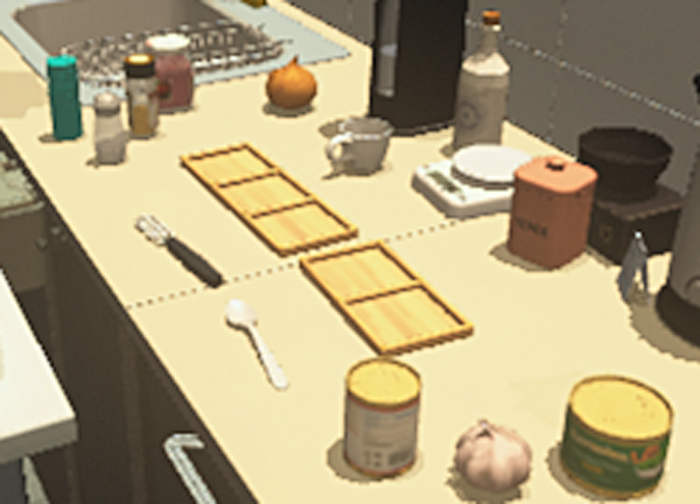

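```bash
python3 -m handwheel '[[[0,0,-0.02,-0.0977,0],[0,0,-0.02,-0.0977,0],[0,0,-0.02,-0.0977,0],[0,0,-0.02,-0.0977,0],[0.004,0.0264,0,0,0],[0.004,0.0264,0,0,0],[0.004,0.0264,0,0,0],[0.004,0.0264,0,0,0],[0.004,0.0264,0,0,0],[0.004,0.0264,0,0,0],[0.004,0.0264,0,0,0],[0.004,0.0264,0,0,0],[0.004,0.0264,0,0,0],[0.004,0.0264,0,0,0],[0,0,0,0,0],[0,0,0,0,0]]]'
python3 - <<'E'
from h import *
o=telemetry.get_obs(); p=vision.snapshot("wrist"); cv2.imwrite("pics/w1.png",p["color"][:,:,::-1])
print(o["clock"],o["tool_pos"],o["orientation"],o["joint_pos"])
M=c2w(p,o)
for n,z in [("spice_jar_center",.0525),("jam_jar_center",.048),("salt_shaker_center",.045),("tray_three",0),("tray_two",0)]:
    for q in place_of(n,p)[:3]: print(n,np.round(q["xy"],1),round(q["conf"],2),np.round(onplane(M,p["mtx"],q["xy"],z),4))
E
```

```text
clock: 2.48
tool_pos: [0.2974, 0.3591, 0.3023]
orientation: [-179.9, -0.0, -0.1]
force: [0.4, 0.2, 0.6]
opening: 0.0877
2.4833 [0.29736096 0.35913088 0.30228521] [-1.79889761e+02 -3.22709334e-02 -6.55611551e-02] [ 7.46672761e+01 -2.38550270e+00 -1.66793187e+01  2.17209162e-03
 -7.55913376e+01  1.52666554e+01]
spice_jar_center [316.7  72. ] 0.97 [0.4025 0.3609 0.0525]
spice_jar_center [280.4 152.9] 0.81 [0.3148 0.4029 0.0525]
salt_shaker_center [367.3 133.3] 0.85 [0.3362 0.3029 0.045 ]
tray_three [522.2  25.1] 0.92 [0.4592 0.1172 0.    ]
```

View pics/w1.png

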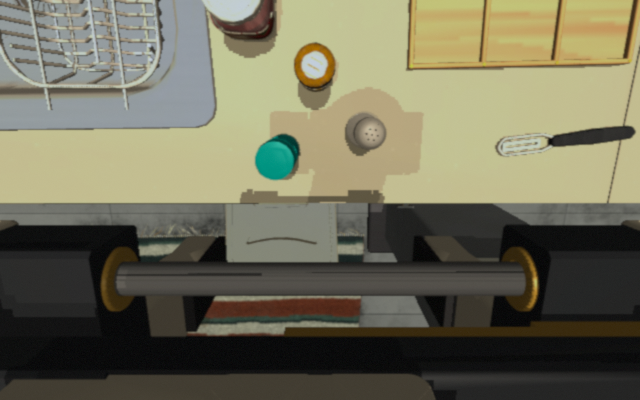

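The wrist view shows the brown cap with the pale disc at (315,65), salt top (372,132), turquoise (277,158), jam lid cut off at the top edge (235,5), and tray_three top right.

```bash
python3 -m handwheel '[[[0.02,0.03,0,0,0],[0.02,0.03,0,0,0],[0.02,0.03,0,0,0],[0.02,0.03,0,0,0],[0.02,0.02,0,0,0],[0.02,0.01,0,0,0],[0,0,0,0,0],[0,0,0,0,0]]]'
python3 - <<'E'
from h import *
o=telemetry.get_obs(); p=vision.snapshot("wrist"); cv2.imwrite("pics/w2.png",p["color"][:,:,::-1])
print(o["clock"],o["tool_pos"],o["orientation"],o["joint_pos"])
M=c2w(p,o);print(M.tolist())
for n,z in [("spice_jar_center",.0525),("jam_jar_center",.048),("salt_shaker_center",.045),("tray_three",0),("tray_two",0)]:
    for q in place_of(n,p)[:3]: print(n,np.round(q["xy"],1),round(q["conf"],2),np.round(onplane(M,p["mtx"],q["xy"],z),4))
E
```

```text
clock: 3.45
tool_pos: [0.4178, 0.2097, 0.3009]
orientation: [179.9, 0.1, -0.1]
force: [0.4, 0.0, -0.9]
opening: 0.0877
3.45 [0.41782324 0.2097262  0.30086152] [ 1.79939462e+02  5.32022581e-02 -1.26167052e-01] [ 5.08727579e+01 -2.09150201e+00 -1.65800203e+01 -3.35189829e-03
 -7.55920101e+01  3.90019395e+01]
[[-0.0032485328199074654, -0.96739974546441, -0.2532334486396134, 0.4863721993849121], [-0.999993044385001, 0.0036067073673763605, -0.0009501808157382532, 0.20864380388348366], [0.0018325436241649548, 0.2532286005516753, -0.967404733111486, 0.4639379672515095], [0.0, 0.0, 0.0, 1.0]]
spice_jar_center [186.8 180. ] 0.85 [0.4039 0.3626 0.0525]
spice_jar_center [160.1 250.1] 0.74 [0.3165 0.4038 0.0525]
jam_jar_center [113.7 122.9] 0.88 [0.4691 0.4405 0.048 ]
salt_shaker_center [241.6 230.4] 0.63 [0.339 0.304 0.045]
tray_three [388.8 130.4] 0.77 [0.4566 0.1196 0.    ]
```

View pics/w2.png

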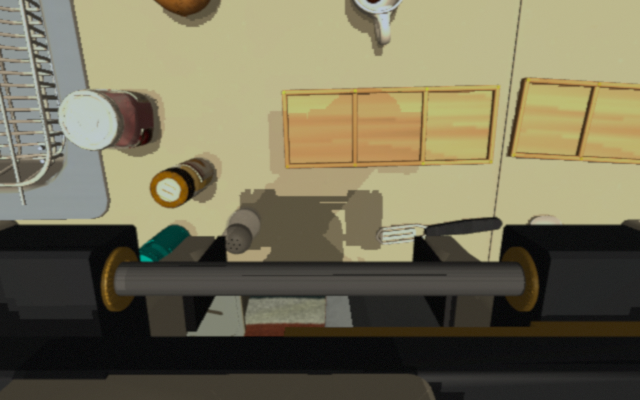

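```bash
python3 -m handwheel '[[[0,0.03,0,0,0],[0,0.03,0,0,0],[0,0.03,0,0,0],[0,0.03,0,0,0],[0,0.03,0,0,0],[0,0.03,0,0,0],[0,0.02,0,0,0],[0,0.01,0,0,0],[0,0,0,0,0],[0,0,0,0,0]]]'
cat >> h.py <<'E'
def tray(n,p,M,z=0.0115):
    s=silhouettes(n,p)[0]
    cs,_=cv2.findContours(s["region"].astype(np.uint8),cv2.RETR_EXTERNAL,cv2.CHAIN_APPROX_NONE)
    c=max(cs,key=cv2.contourArea)[:,0,:].astype(float)
    g=np.array([onplane(M,p["mtx"],q,z)[:2] for q in c])
    (cx,cy),(w,h),a=cv2.minAreaRect((g*1000).astype(np.float32))
    return round(s["conf"],2),np.round([cx,cy,w,h,a],1)
E
python3 - <<'E'
from h import *
o=telemetry.get_obs(); p=vision.snapshot("wrist"); cv2.imwrite("pics/w3.png",p["color"][:,:,::-1])
print(o["clock"],o["tool_pos"],o["orientation"],o["joint_pos"])
M=c2w(p,o)
for n in ("tray_three","tray_two"):
    print(n,tray(n,p,M)); 
    for q in place_of(n,p)[:2]: print(n,np.round(q["xy"],1),round(q["conf"],2),np.round(onplane(M,p["mtx"],q["xy"],0),4))
# earlier view
M2=np.array([[-0.0032485328199074654, -0.96739974546441, -0.2532334486396134, 0.4863721993849121], [-0.999993044385001, 0.0036067073673763605, -0.0009501808157382532, 0.20864380388348366], [0.0018325436241649548, 0.2532286005516753, -0.967404733111486, 0.4639379672515095], [0.0, 0.0, 0.0, 1.0]])
K=p["mtx"]
for t,uv,z in [("jamlid",(87,120),.096),("spicetop",(169,188),.105),("salttop",(237,238),.09),("t3a",(283,91),.0115),("t3b",(497,86),.0115),("t3c",(494,161),.0115),("t3d",(287,168),.0115)]:
    print(t,np.round(onplane(M2,K,uv,z),4))
E
```

```text
clock: 4.58
tool_pos: [0.4172, 0.0003, 0.3016]
orientation: [-180.0, -0.0, -0.0]
force: [0.3, 0.9, 0.2]
opening: 0.0878
4.5833 [4.17163152e-01 3.06009823e-04 3.01597370e-01] [-1.79979199e+02 -2.42048456e-02 -4.27097740e-02] [ 2.74068760e+01 -7.64265042e+00 -2.14056213e+01 -7.51799333e-03
 -7.62059610e+01  6.25522092e+01]
tray_three (0.89, array([461.3, 121.1,  97.6, 265.6,   0.9]))
tray_three [224.4 130.3] 0.81 [0.457  0.1196 0.    ]
tray_three [573.2 217.8] 0.16 [ 0.3397 -0.3445  0.    ]
tray_two (0.81, array([ 467.1, -124.9,  181.5,   98. ,   86.6]))
tray_two [419.8 120.5] 0.85 [ 0.4687 -0.128   0.    ]
jamlid [0.474 0.44  0.096]
spicetop [0.4062 0.3619 0.105 ]
salttop [0.346  0.2994 0.09  ]
t3a [0.5045 0.2515 0.0115]
t3b [ 0.5094 -0.0059  0.0115]
t3c [ 0.4188 -0.0131  0.0115]
t3d [0.4108 0.2491 0.0115]
```

View pics/w3.png

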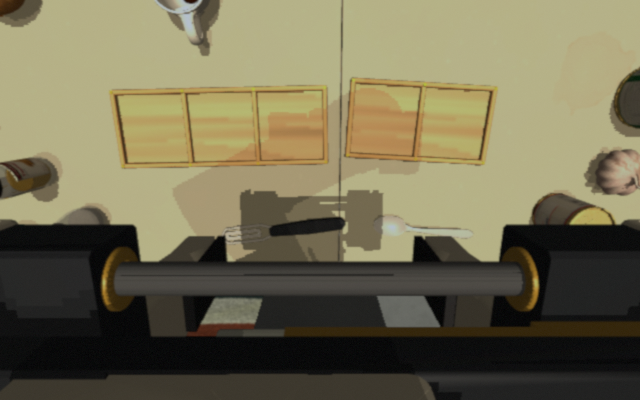

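tray_three centre is about (0.461, 0.121) with yaw +0.9°. tray_two is about (0.467, -0.125) with yaw -3.4°. Their measured sizes, 98x266 and 98x182, agree with the text. Next I look at the tins and garlic.

```bash
python3 -m handwheel '[[[0,0.03,0,0,0],[0,0.03,0,0,0],[0,0.03,0,0,0],[0,0.03,0,0,0],[0,0.03,0,0,0],[0,0.03,0,0,0],[0,0.03,0,0,0],[-0.028,0.025,0,0,0],[-0.029,0.025,0,0,0],[0,0,0,0.0982,0],[0,0,0,0.0982,0],[0,0,0,0.0982,0],[0,0,0,0.0982,0],[0,0,0,0.0982,0],[0,0,0,0.0982,0],[0,0,0,0.0982,0],[0,0,0,0.0982,0],[0,0,0,0,0],[0,0,0,0,0]]]'
python3 - <<'E'
from h import *
o=telemetry.get_obs(); p=vision.snapshot("wrist"); cv2.imwrite("pics/w4.png",p["color"][:,:,::-1])
print(o["clock"],o["tool_pos"],o["orientation"],o["joint_pos"])
M=c2w(p,o); print(M.tolist())
for n,z in [("tall_tin_center",.036),("garlic_center",.029),("wide_tin_center",.029)]:
    for q in place_of(n,p)[:3]: print(n,np.round(q["xy"],1),round(q["conf"],2),np.round(onplane(M,p["mtx"],q["xy"],z),4))
E
```

```text
clock: 6.42
tool_pos: [0.3605, -0.2595, 0.3014]
orientation: [180.0, 0.0, -44.8]
force: [0.2, -0.6, 0.0]
opening: 0.0876
6.4167 [ 0.36046774 -0.25954552  0.30137948] [ 1.79997483e+02  9.64299492e-03 -4.47949705e+01] [-1.01761215e+01 -4.64068940e+00 -1.88625376e+01 -3.51458355e-03
 -7.57875175e+01  5.53820144e+01]
[[-0.7053149043778435, -0.6859141436289262, -0.17903260382475106, 0.40925502851426376], [-0.708893859123299, 0.682670924158263, 0.1772848154980556, -0.3083080549709829], [0.000618190706741912, 0.2519567361248752, -0.9677383018985817, 0.46450748563846755], [0.0, 0.0, 0.0, 1.0]]
tall_tin_center [364.3 140.3] 0.69 [ 0.3446 -0.3193  0.036 ]
garlic_center [364.3  63.4] 0.57 [ 0.4069 -0.3787  0.029 ]
garlic_center [361.9 139.1] 0.47 [ 0.3466 -0.3184  0.029 ]
```

View pics/w4.png

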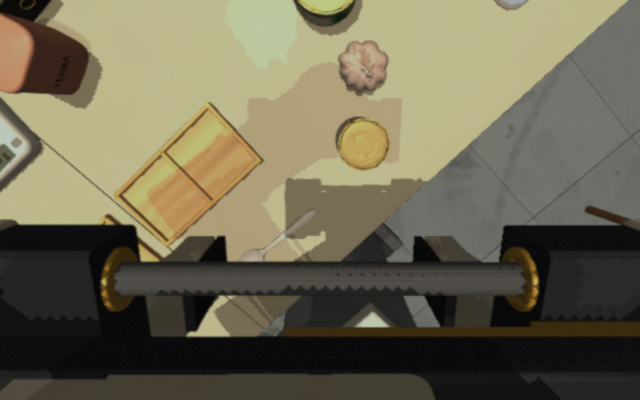

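The tin's top is at (363,142) and the garlic at (363,67), which agrees with the fixed-camera measurement. I grasp the tin with the jaws perpendicular to the tin–garlic line.

```bash
python3 -m handwheel '[[[0.0103,0.0177,0.02,0,0],[0.0103,0.0177,0.02,0,0],[0.0103,0.0177,0.02,0,0],[0,0,0.03,0,0],[0,0,0.03,0,0],[0,0,0.03,0,0],[0,0,0.03,0,0],[0,0,0.03,0,0],[0,0,0.03,0,0],[0,0,0.015,0,0],[0,0,0.008,0,0],[0,0,0,0,0],[0,0,0,0,0]]]'
python3 -m handwheel '[[[0,0,0,0,1],[0,0,0,0,1],[0,0,0,0,1],[0,0,0,0,1],[0,0,0,0,1],[0,0,0,0,1]]]'
```

```text
clock: 7.7
tool_pos: [0.3449, -0.3195, 0.0389]
orientation: [180.0, -0.0, -45.0]
force: [-0.4, -0.0, 0.5]
opening: 0.0878
clock: 8.2
tool_pos: [0.3453, -0.3195, 0.0391]
orientation: [-180.0, -0.1, -45.0]
force: [1.4, 2.3, 5.3]
opening: 0.0566
```

```bash
python3 -m handwheel '[[[0,0,-0.015,0,1],[0,0,-0.015,0.0982,1],[0,0,-0.015,0.0982,1],[0,0,-0.015,0.0982,1],[0,0,-0.015,0.0982,1],[0,0,-0.015,0.0982,1],[0,0,-0.01,0.0982,1],[0,0,0,0.0982,1],[0,0,0,0.0982,1],[0,0,0,0,1]]]'
python3 -m handwheel '[[[-0.015,-0.004,0,0,1],[-0.0294,-0.0077,0,0,1],[-0.0294,-0.0077,0,0,1],[-0.0294,-0.0077,0,0,1],[-0.0294,-0.0077,0,0,1],[-0.0294,-0.0077,0,0,1],[-0.0294,-0.0077,0,0,1],[-0.0294,-0.0077,0,0,1],[-0.0294,-0.0077,0,0,1],[-0.0294,-0.0077,0,0,1],[-0.0294,-0.0077,0,0,1],[-0.0294,-0.0077,0,0,1],[-0.0294,-0.0077,0,0,1],[-0.0294,-0.0077,0,0,1],[-0.0294,-0.0077,0,0,1],[-0.0144,-0.0037,0,0,1],[0,0,0,0,1],[0,0,0,0,1]]]'
python3 - <<'E'
from h import *
o=telemetry.get_obs(); p=vision.snapshot("wrist"); cv2.imwrite("pics/w5.png",p["color"][:,:,::-1])
p=vision.snapshot("scene"); cv2.imwrite("pics/s5.png",cv2.resize(p["color"][100:310,230:450,::-1],None,fx=2.8,fy=2.8))
print(o["clock"],o["tool_pos"],o["orientation"],o["joint_pos"],o["opening"])
E
```

```text
clock: 9.03
tool_pos: [0.3438, -0.3191, 0.1383]
orientation: [180.0, 0.0, -90.3]
force: [0.3, 0.2, -2.7]
opening: 0.0569
clock: 10.53
tool_pos: [0.4596, 0.1219, 0.1378]
orientation: [179.9, -0.1, -89.8]
force: [0.8, -0.6, -1.9]
opening: 0.0567
10.5333 [0.45960664 0.12194629 0.13778405] [ 1.79912994e+02 -5.28533743e-02 -8.98155679e+01] [ 3.86367682e+01  6.05179104e+00 -3.04974978e+01 -1.58067621e-02
 -5.35517162e+01 -3.84429743e+01] 0.05674721602264582
```

View pics/s5.png

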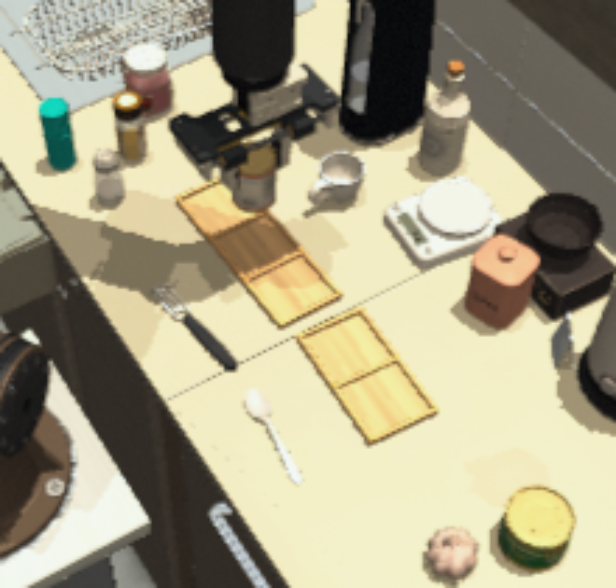

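View pics/w5.png

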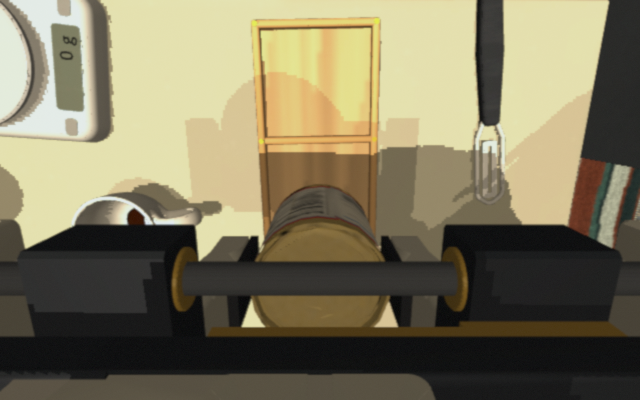

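```bash
python3 - <<'E'
from h import *
o=telemetry.get_obs(); p=vision.snapshot("wrist"); M=c2w(p,o);K=p["mtx"]
for uv,z in [((220,207),.0),((220,207),.04),((150,200),.06),((252,20),.0115),((380,18),.0115),((258,140),.0115),((377,138),.0115)]: print(uv,z,np.round(onplane(M,K,uv,z),4))
E
```

```text
(220, 207) 0.0 [0.5465 0.1361 0.    ]
(220, 207) 0.04 [0.535 0.125 0.04 ]
(150, 200) 0.06 [0.5775 0.1143 0.06  ]
(252, 20) 0.0115 [ 0.5097 -0.0101  0.0115]
(380, 18) 0.0115 [ 0.4154 -0.0114  0.0115]
(258, 140) 0.0115 [0.509  0.0774 0.0115]
(377, 138) 0.0115 [0.4141 0.0759 0.0115]
```

```bash
python3 -m handwheel '[[[0,-0.001,0.03,0,1],[0,0,0.03,0,1],[0,0,0.02,0,1],[0,0,0.01,0,1],[0,0,0.004,0,1],[0,0,0,0,1],[0,0,0,0,0.2],[0,0,0,0,0.2],[0,0,0,0,0.2],[0,0,0,0,0.2]]]'
```

```text
clock: 11.52
tool_pos: [0.4616, 0.1218, 0.0451]
orientation: [-179.9, 0.0, -90.0]
force: [0.5, 0.4, 0.3]
opening: 0.0692
```

```bash
python3 -m handwheel '[[[0,0,-0.02,0,0.2],[0,0,-0.03,0,0.2],[0,0,-0.03,0,0.1],[0,0,-0.03,0,0],[0,0,0,0,0]]]'
python3 - <<'E'
from h import *
o=telemetry.get_obs(); p=vision.snapshot("wrist"); cv2.imwrite("pics/w6.png",p["color"][:,:,::-1])
print(o["clock"],o["tool_pos"])
M=c2w(p,o)
for q in place_of("tall_tin_center",p)[:3]: print(np.round(q["xy"],1),round(q["conf"],2),np.round(onplane(M,p["mtx"],q["xy"],.04),4))
E
python3 -m handwheel '[[[0.02,0.003,-0.01,0,0],[0.03,0.0044,-0.02,0,0],[0.03,0.0044,-0.02,0,0],[0.03,0.0044,-0.02,0,0],[0.03,0.0044,-0.02,0,0],[0.03,0.0044,0,0,0],[0.03,0.0044,0,0,0],[0.03,0.0044,0,0,0],[0.03,0.0044,0,0,0],[0.03,0.0044,0,0,0],[0.03,0.0044,0,0,0],[0.03,0.0044,0,0,0],[0.02,0.0028,0,0,0],[0,0,0,-0.12,0],[0,0,0,-0.12,0],[0,0,0,-0.12,0],[0,0,0,-0.12,0],[0,0,0,-0.12,0],[0,0,0,-0.12,0],[0,0,0,-0.065,0]]]'
python3 -m handwheel '[[[0,0,0,0,0],[0,0,0,0,0]]]'
python3 - <<'E'
from h import *
o=telemetry.get_obs(); p=vision.snapshot("wrist"); cv2.imwrite("pics/w7.png",p["color"][:,:,::-1])
print(o["clock"],o["tool_pos"],o["orientation"],o["joint_pos"])
M=c2w(p,o)
for n,z in [("garlic_center",.029),("wide_tin_center",.029)]:
    for q in place_of(n,p)[:3]: print(n,np.round(q["xy"],1),round(q["conf"],2),np.round(onplane(M,p["mtx"],q["xy"],z),4))
s=silhouettes("garlic_center",p)[0]; ys,xs=np.nonzero(s["region"]); print(s["conf"],xs.min(),xs.max(),ys.min(),ys.max(),np.round(onplane(M,p["mtx"],(xs.mean(),ys.mean()),.025),4))
E
```

```text
clock: 11.93
tool_pos: [0.4643, 0.1233, 0.1606]
orientation: [-179.5, 0.3, -89.9]
force: [1.2, -0.1, 0.7]
opening: 0.084
11.9333 [0.46429675 0.12328784 0.160643  ]
clock: 13.7
tool_pos: [0.4062, -0.2482, 0.2432]
orientation: [179.9, 0.1, -44.7]
force: [0.1, -0.1, 0.2]
opening: 0.0872
clock: 13.87
tool_pos: [0.4064, -0.2482, 0.2436]
orientation: [180.0, 0.1, -45.2]
force: [0.4, 0.7, 0.2]
opening: 0.0876
13.8667 [ 0.40637293 -0.24819367  0.2435609 ] [ 1.79959756e+02  7.67811571e-02 -4.51898994e+01] [-7.67458334e+00  6.29048408e-01 -2.13636237e+01 -1.59915537e-02
 -6.80927381e+01  5.24906885e+01]
garlic_center [410.1  78.8] 0.72 [ 0.4092 -0.3805  0.029 ]
0.95 380 436 56 113 [ 0.4069 -0.3771  0.025 ]
```

View pics/w6.png

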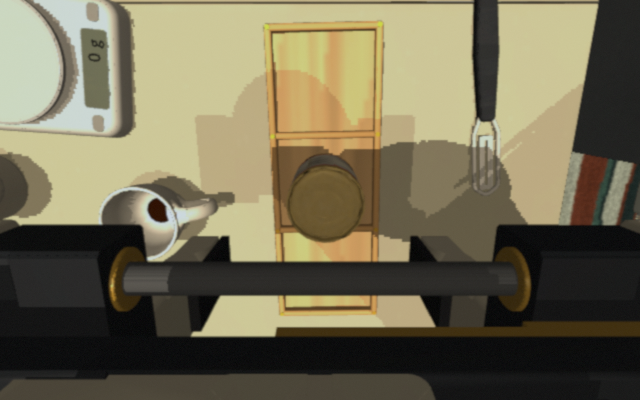

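View pics/w7.png

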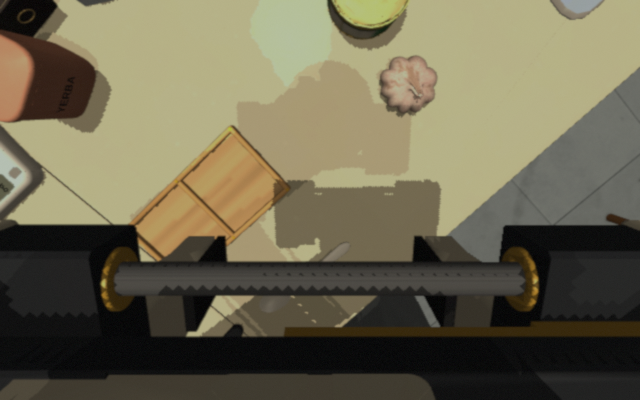

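The tin stands centred in the middle compartment. The garlic is seen at (409,85), which puts it at about (0.408, -0.378), the same as the earlier wrist view.

```bash
python3 -m handwheel '[[[0.0186,0.0181,0.02,0,0],[0.0186,0.0181,0.02,0,0],[0.0186,0.0181,0.02,0,0],[0.0186,0.0181,0.02,0,0],[0.0186,0.0181,0.02,0,0],[0,0,0.03,0,0],[0,0,0.03,0,0],[0,0,0.025,0,0],[0,0,0.015,0,0],[0,0,0.01,0,0],[0,0,0.005,0,0],[0,0,0,0,0],[0,0,0,0,0]]]'
python3 -m handwheel '[[[0,0,0,0,1],[0,0,0,0,1],[0,0,0,0,1],[0,0,0,0,1],[0,0,0,0,1],[0,0,0,0,1]]]'
```

```text
clock: 15.15
tool_pos: [0.4091, -0.3784, 0.0302]
orientation: [-180.0, -0.1, -45.0]
force: [0.4, -0.1, 0.9]
opening: 0.0875
clock: 15.65
tool_pos: [0.4085, -0.3781, 0.0297]
orientation: [-180.0, -0.0, -45.0]
force: [0.4, 0.5, -0.1]
opening: 0.0531
```

```bash
python3 -m handwheel '[[[0,0,-0.01,0,1],[0,0,-0.02,0,1],[0,0,-0.02,0.06,1],[0,0,-0.02,0.12,1],[0,0,-0.02,0.12,1],[0,0,-0.01,0.12,1],[0,0,0,0.12,1],[0,0,0,0.12,1],[0,0,0,0.12,1],[0,0,0,0.005,1]]]'
python3 -m handwheel '[[[-0.013,-0.002,0,0,1],[-0.02,-0.0027,0,0,1],[-0.025,-0.0033,0,0,1],[-0.025,-0.0033,0,0,1],[-0.025,-0.0033,0,0,1],[-0.025,-0.0033,0,0,1],[-0.025,-0.0033,0,0,1],[-0.025,-0.0033,0,0,1],[-0.025,-0.0033,0,0,1],[-0.025,-0.0033,0,0,1],[-0.025,-0.0033,0,0,1],[-0.025,-0.0033,0,0,1],[-0.025,-0.0033,0,0,1],[-0.025,-0.0033,0,0,1],[-0.025,-0.0033,0,0,1],[-0.025,-0.0033,0,0,1],[-0.02,-0.0027,0,0,1],[-0.01,-0.001,0,0,1],[0,0,0,0,1],[0,0,0,0,1]]]'
python3 - <<'E'
from h import *
o=telemetry.get_obs(); p=vision.snapshot("wrist"); cv2.imwrite("pics/w8.png",p["color"][:,:,::-1])
p=vision.snapshot("side"); cv2.imwrite("pics/s8.png",cv2.resize(p["color"][130:310,230:480,::-1],None,fx=2.8,fy=2.8))
print(o["clock"],o["tool_pos"],o["orientation"],o["joint_pos"],o["opening"])
E
```

```text
clock: 16.48
tool_pos: [0.4084, -0.3782, 0.1303]
orientation: [-180.0, -0.0, -90.3]
force: [-0.7, -0.3, 0.2]
opening: 0.0004
clock: 18.15
tool_pos: [0.4628, 0.0352, 0.1295]
orientation: [180.0, -0.0, -89.8]
force: [0.3, -0.8, 0.2]
opening: 0.0005
18.15 [0.46280552 0.03518036 0.12950907] [ 1.79982337e+02 -5.53539569e-03 -8.98293056e+01] [ 2.87520741e+01  5.45224995e+00 -3.24843340e+01 -4.54977077e-03
 -5.20815749e+01 -2.85785840e+01] 0.0004658106810542989
```

View pics/s8.png

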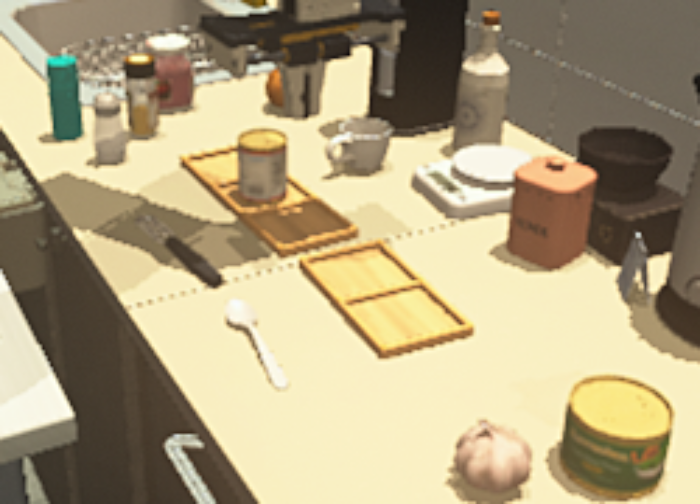

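View pics/w8.png

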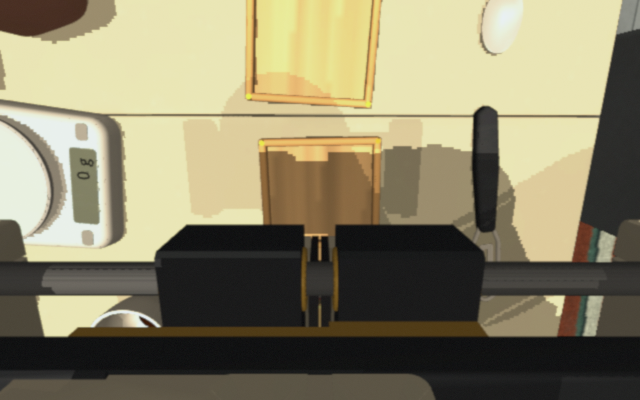

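The garlic slipped out of the jaws as I lifted. The side picture shows it still standing at about its old place, crop (493,457), and the tin upright in the middle compartment. I gripped too high on the taper, so I go back, re-measure and grip lower.

```bash
python3 -m handwheel '[[[0.02,0.004,-0.02,0,0.5],[0.025,0.005,-0.02,0,0],[0.025,0.005,-0.02,0,0],[0.025,0.005,-0.02,0,0],[0.025,0.005,-0.01,0,0],[0.025,0.005,0,0,0],[0.025,0.005,0,0,0],[0.025,0.005,0,0,0],[0.025,0.005,0,0,0],[0.025,0.005,0,0,0],[0.025,0.005,0,0,0],[0.013,0.002,0,0,0],[0,0,0,-0.12,0],[0,0,0,-0.12,0],[0,0,0,-0.12,0],[0,0,0,-0.12,0],[0,0,0,-0.12,0],[0,0,0,-0.12,0],[0,0,0,-0.068,0],[0,0,0,0,0]]]'
python3 - <<'E'
from h import *
p=vision.snapshot("side")
o=telemetry.get_obs(); p=vision.snapshot("wrist"); cv2.imwrite("pics/w9.png",p["color"][:,:,::-1])
print(o["clock"],o["tool_pos"],o["orientation"])
M=c2w(p,o)
for n,z in [("garlic_center",.029)]:
    for q in place_of(n,p)[:3]: print(n,np.round(q["xy"],1),round(q["conf"],2),np.round(onplane(M,p["mtx"],q["xy"],z),4))
s=silhouettes("garlic_center",p)[0]; ys,xs=np.nonzero(s["region"]); print(s["conf"],xs.min(),xs.max(),ys.min(),ys.max(),np.round(onplane(M,p["mtx"],(xs.mean(),ys.mean()),.025),4))
E
```

```text
clock: 19.92
tool_pos: [0.4062, -0.2488, 0.2194]
orientation: [180.0, 0.0, -44.7]
force: [-0.9, 0.5, -0.1]
opening: 0.0878
19.9667 [ 0.40630208 -0.24871356  0.21941031] [ 1.79992653e+02  1.24220196e-02 -4.50005425e+01]
garlic_center [415.  82.] 0.64 [ 0.4073 -0.3771  0.029 ]
0.74 384 445 53 114 [ 0.4067 -0.3772  0.025 ]
```

View pics/w9.png

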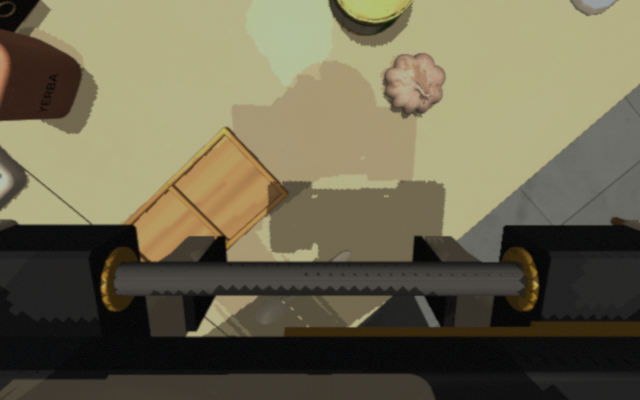

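The garlic stands upright at (415,84), unmoved at (0.407, -0.377).

```bash
python3 -m handwheel '[[[0.0182,0.018,0.02,0,0],[0.0182,0.018,0.02,0,0],[0.0182,0.018,0.02,0,0],[0.0182,0.018,0.02,0,0],[0.0182,0.018,0.02,0,0],[0,0,0.025,0,0],[0,0,0.025,0,0],[0,0,0.02,0,0],[0,0,0.015,0,0],[0,0,0.01,0,0],[0,0,0.004,0,0],[0,0,0,0,0],[0,0,0,0,0]]]'
python3 -m handwheel '[[[0,0,0,0,1],[0,0,0,0,1],[0,0,0,0,1],[0,0,0,0,1],[0,0,0,0,1],[0,0,0,0,1]]]'
python3 -m handwheel '[[[0,0,-0.005,0,1],[0,0,-0.01,0,1],[0,0,-0.015,0,1],[0,0,-0.01,0,1],[0,0,0,0,1]]]'
```

```text
clock: 21.2
tool_pos: [0.4085, -0.3763, 0.0211]
orientation: [-180.0, -0.0, -44.9]
force: [0.2, -0.0, 0.7]
opening: 0.0875
clock: 21.7
tool_pos: [0.4081, -0.3761, 0.0207]
orientation: [-180.0, -0.0, -44.9]
force: [0.8, 0.3, 0.2]
opening: 0.053
clock: 22.12
tool_pos: [0.4097, -0.377, 0.0634]
orientation: [-179.9, -0.2, -44.8]
force: [0.7, 0.4, 0.5]
opening: 0.053
```

```bash
python3 -m handwheel '[[[0,0,-0.01,0.04,1],[0,0,-0.02,0.1,1],[0,0,-0.02,0.1,1],[0,0,-0.02,0.1,1],[0,0,0,0.1,1],[0,0,0,0.1,1],[0,0,0,0.1,1],[0,0,0,0.1,1],[0,0,0,0.05,1],[0,0,0,0,1]]]'
python3 -m handwheel '[[[-0.0115,-0.002,0,0,1],[-0.02,-0.0027,0,0,1],[-0.025,-0.0033,0,0,1],[-0.025,-0.0033,0,0,1],[-0.025,-0.0033,0,0,1],[-0.025,-0.0033,0,0,1],[-0.025,-0.0033,0,0,1],[-0.025,-0.0033,0,0,1],[-0.025,-0.0033,0,0,1],[-0.025,-0.0033,0,0,1],[-0.025,-0.0033,0,0,1],[-0.025,-0.0033,0,0,1],[-0.025,-0.0033,0,0,1],[-0.025,-0.0033,0,0,1],[-0.025,-0.0033,0,0,1],[-0.025,-0.0033,0,0,1],[-0.02,-0.0027,0,0,1],[-0.01,-0.001,0,0,1],[0,0,0,0,1],[0,0,0,0,1]]]'
python3 - <<'E'
from h import *
o=telemetry.get_obs(); p=vision.snapshot("wrist"); cv2.imwrite("pics/w10.png",p["color"][:,:,::-1])
p=vision.snapshot("side"); cv2.imwrite("pics/s10.png",cv2.resize(p["color"][130:310,230:480,::-1],None,fx=2.8,fy=2.8))
print(o["clock"],o["tool_pos"],o["orientation"],o["joint_pos"],o["opening"])
E
```

```text
clock: 22.95
tool_pos: [0.4079, -0.376, 0.1304]
orientation: [-180.0, 0.0, -90.3]
force: [0.8, 0.2, -1.3]
opening: 0.0532
clock: 24.62
tool_pos: [0.4632, 0.0356, 0.1303]
orientation: [180.0, -0.0, -90.0]
force: [-0.6, -0.2, 0.3]
opening: 0.0531
24.6167 [0.46322622 0.03560583 0.13034215] [ 1.79978379e+02 -3.05529147e-03 -9.00043212e+01] [ 2.87714286e+01  5.44120022e+00 -3.23645107e+01 -9.78069238e-03
 -5.22147110e+01 -2.87697563e+01] 0.05306926149498533
```

View pics/s10.png

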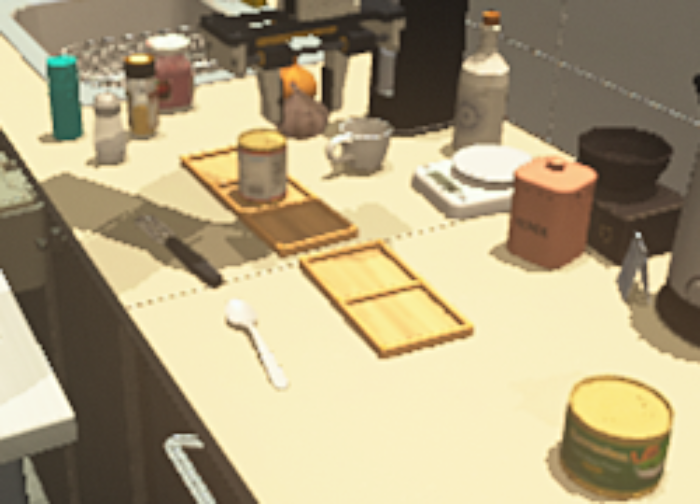

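View pics/w10.png

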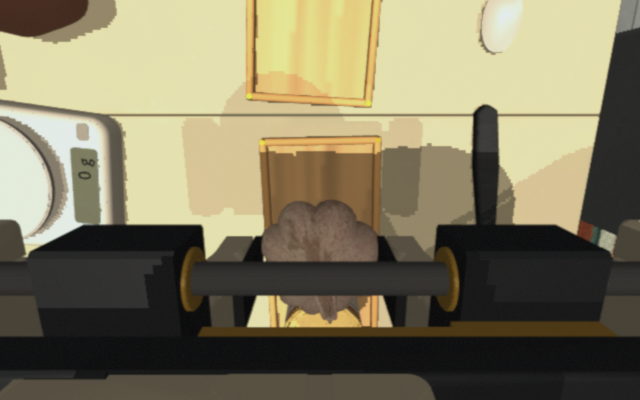

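```bash
python3 - <<'E'
from h import *
p=vision.snapshot("wrist"); cv2.imwrite("pics/w10c.png",cv2.resize(p["color"][170:340,200:440,::-1],None,fx=3.2,fy=3.2))
T=p["tool_from_camera"];K=p["mtx"]
for b in (.02,.03,.035):
    print(b,"base",proj(T,K,np.array([0,0,b])).round(),"stalk",proj(T,K,np.array([0,0,b-.058])).round(),"front bulge",proj(T,K,np.array([.03,0,b-.022])).round(), proj(T,K,np.array([.025,0,b-.008])).round())
p=vision.snapshot("side"); M=p["cam_to_world"];K=p["mtx"]; o=telemetry.get_obs(); t=o["tool_pos"]
for z in (.017,.02,.03,.035,-.02,-.03): print(z,((proj(M,K,t-np.array([0,0,z]))-[230,130])*2.8).round())
E
```

```text
0.02 base [321. 238.] stalk [322. 291.] front bulge [321. 194.] [321. 197.]
0.03 base [321. 232.] stalk [321. 279.] front bulge [321. 189.] [321. 192.]
0.035 base [321. 229.] stalk [321. 274.] front bulge [321. 187.] [321. 190.]
0.017 [300. 132.]
0.02 [300. 134.]
0.03 [300. 143.]
0.035 [300. 148.]
-0.02 [300.  99.]
-0.03 [301.  89.]
```

View pics/w10c.png

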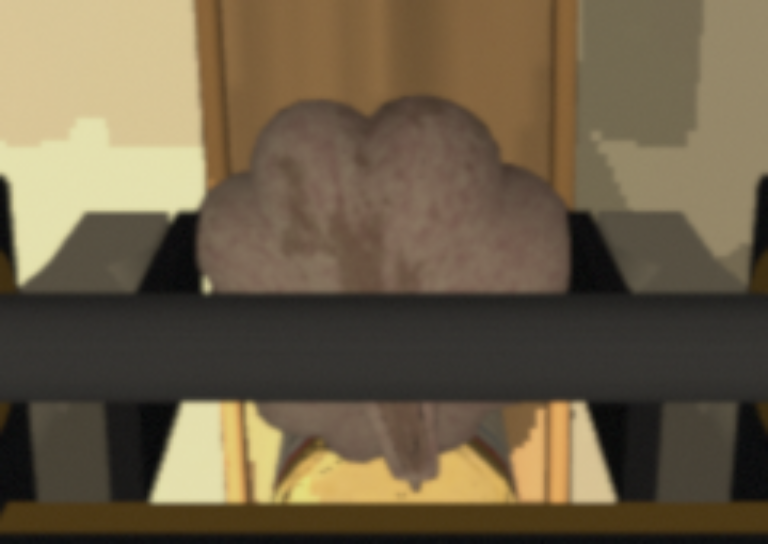

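```bash
python3 - <<'E'
from h import *
p=vision.snapshot("wrist")
T=p["tool_from_camera"];K=p["mtx"]
for b in (.013,.02,.03):
  print(b,[proj(T,K,np.array([x,0,b-h])).round().tolist()[1] for x,h in ((-.03,.022),(-.027,.03),(.03,.022),(.027,.03),(-.005,.058),(-.01,.058),(-.015,.058))])
E
```

```text
0.013 [318.0, 322.0, 198.0, 209.0, 313.0, 325.0, 337.0]
0.02 [310.0, 313.0, 194.0, 205.0, 303.0, 315.0, 326.0]
0.03 [300.0, 302.0, 189.0, 199.0, 290.0, 301.0, 312.0]
```

```bash
python3 -m handwheel '[[[0,0,0.02,0,1],[0,0,0.03,0,1],[0,0,0.025,0,1],[0,0,0.015,0,1],[0,0,0.007,0,1],[0,0,0.003,0,1],[0,0,0,0,1],[0,0,0,0,1]]]'
python3 - <<'E'
from h import *
p=vision.snapshot("side"); cv2.imwrite("pics/s11.png",cv2.resize(p["color"][150:260,270:400,::-1],None,fx=5,fy=5,interpolation=cv2.INTER_CUBIC))
E
```

```text
clock: 25.53
tool_pos: [0.4643, 0.0354, 0.0312]
orientation: [-179.9, 0.0, -90.1]
force: [0.5, -0.6, 0.9]
opening: 0.053
```

View pics/s11.png

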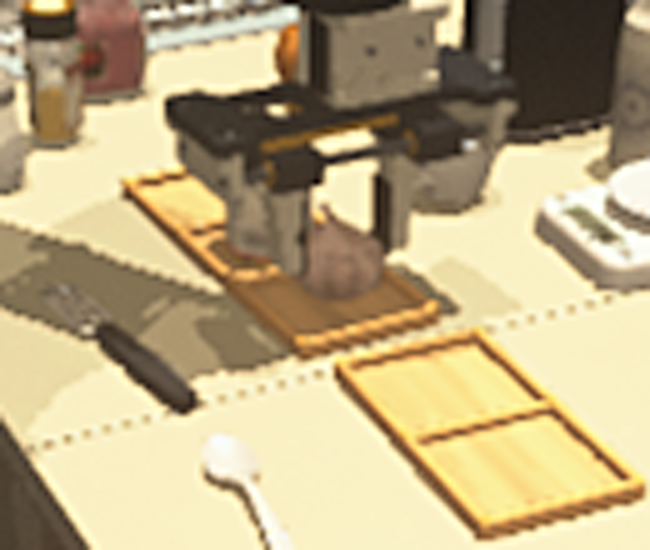

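The garlic hangs upright just above the first compartment with the fingertips clear of the lip. I release it, lift, and look.

```bash
python3 -m handwheel '[[[0,0,0.0015,0,1],[0,0,0,0,0.2],[0,0,0,0,0.2],[0,0,0,0,0.2],[0,0,0,0,0.2],[0,0,-0.02,0,0.2],[0,0,-0.03,0,0.2],[0,0,-0.03,0,0.2],[0,0,-0.03,0,0.2],[0,0,0,0,0],[0,0,0,0,0]]]'
python3 - <<'E'
from h import *
p=vision.snapshot("side"); cv2.imwrite("pics/s12.png",cv2.resize(p["color"][150:260,270:400,::-1],None,fx=5,fy=5,interpolation=cv2.INTER_CUBIC))
o=telemetry.get_obs(); p=vision.snapshot("wrist"); cv2.imwrite("pics/w12.png",p["color"][:,:,::-1])
E
```

```text
clock: 26.5
tool_pos: [0.4648, 0.0359, 0.1408]
orientation: [-179.8, 0.1, -90.1]
force: [0.5, -0.3, -0.8]
opening: 0.0784
```

View pics/s12.png

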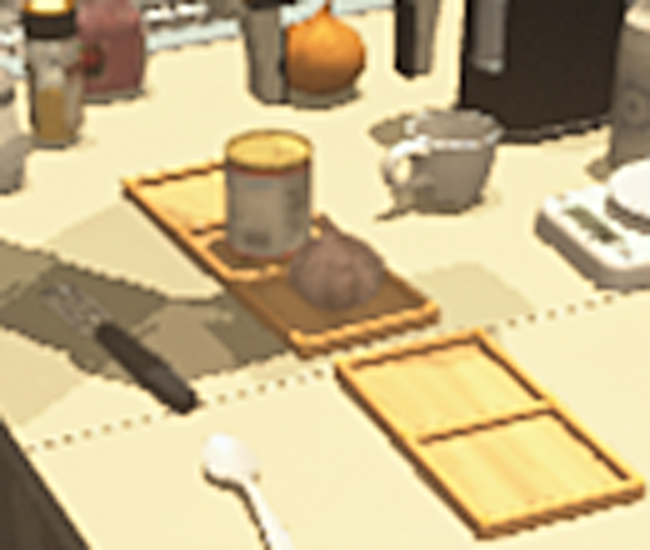

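View pics/w12.png

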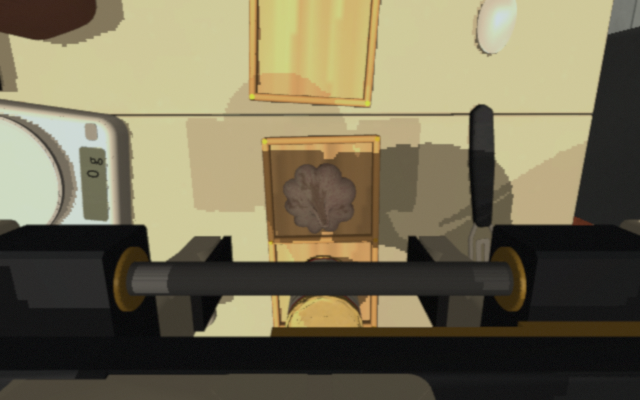

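The garlic sits in the first outer compartment at (320,197) and the tin in the middle. Next is the spice jar at about (0.4045, 0.362), jaws along y to stay clear of the jam jar, salt and turquoise jar, gripped high.

```bash
python3 -m handwheel '[[[0,0,-0.02,-0.12,0],[0,0,-0.02,-0.12,0],[0,0,-0.02,-0.12,0],[0,0,-0.01,-0.12,0],[0,0,0,-0.12,0],[0,0,0,-0.12,0],[0,0,0,-0.12,0],[0,0,0,-0.12,0],[0,0,0,-0.12,0],[0,0,0,-0.12,0],[0,0,0,-0.12,0],[0,0,0,-0.12,0],[0,0,0,-0.12,0],[0,0,0,-0.01,0],[0,0,0,0,0]]]'
python3 -m handwheel '[[[-0.004,-0.018,0,0,0],[-0.0046,-0.025,0,0,0],[-0.0046,-0.025,0,0,0],[-0.0046,-0.025,0,0,0],[-0.0046,-0.025,0,0,0],[-0.0046,-0.025,0,0,0],[-0.0046,-0.025,0,0,0],[-0.0046,-0.025,0,0,0],[-0.0046,-0.025,0,0,0],[-0.0046,-0.025,0,0,0],[-0.0046,-0.025,0,0,0],[-0.0046,-0.025,0,0,0],[-0.0046,-0.025,0,0,0],[-0.0046,-0.008,0,0,0],[0,0,0,0,0],[0,0,0,0,0]]]'
python3 - <<'E'
from h import *
o=telemetry.get_obs(); p=vision.snapshot("wrist"); cv2.imwrite("pics/w13.png",p["color"][:,:,::-1])
print(o["clock"],o["tool_pos"],o["orientation"])
M=c2w(p,o)
for n,z in [("jam_jar_center",.048),("spice_jar_center",.0525)]:
    for q in place_of(n,p)[:3]: print(n,np.round(q["xy"],1),round(q["conf"],2),np.round(onplane(M,p["mtx"],q["xy"],z),4))
E
```

```text
clock: 27.85
tool_pos: [0.4632, 0.0351, 0.2079]
orientation: [179.9, 0.1, -0.3]
force: [-1.1, -0.2, -0.0]
opening: 0.0876
clock: 29.18
tool_pos: [0.4004, 0.3613, 0.2081]
orientation: [179.9, 0.1, -0.3]
force: [0.0, -0.3, 0.6]
opening: 0.0881
29.1833 [0.40038389 0.36125915 0.20814625] [ 1.79915632e+02  5.43931628e-02 -2.61353650e-01]
spice_jar_center [272.8 272. ] 0.93 [0.3143 0.4052 0.0525]
```

View pics/w13.png

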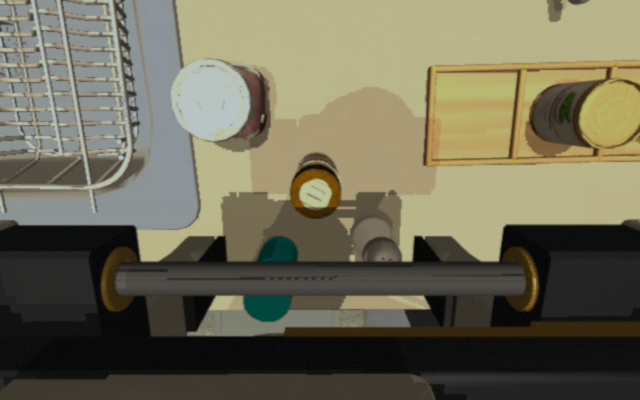

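```bash
python3 - <<'E'
from h import *
o=telemetry.get_obs(); p=vision.snapshot("wrist"); M=c2w(p,o);K=p["mtx"]
for t,uv,z in [("spice",(316,193),.105),("spicebase",(319,168),.01),("jam",(212,99),.096),("salt",(381,255),.09),("turq",(267,302),.105),("t3 lip",(430,66),.0115),("t3lip",(427,165),.0115)]: print(t,np.round(onplane(M,K,uv,z),4))
E
```

```text
spice [0.4057 0.3618 0.105 ]
spicebase [0.4091 0.3595 0.01  ]
jam [0.4754 0.4381 0.096 ]
salt [0.3479 0.3075 0.09  ]
turq [0.3131 0.4032 0.105 ]
t3 lip [0.506  0.254  0.0115]
t3lip [0.4118 0.2503 0.0115]
```

The cap is at (316,193), giving (0.406, 0.362), which agrees with the earlier views. I descend.

```bash
python3 -m handwheel '[[[0.005,0,0.02,0,0],[0,0,0.03,0,0],[0,0,0.03,0,0],[0,0,0.03,0,0],[0,0,0.02,0,0],[0,0,0.01,0,0],[0,0,0.003,0,0],[0,0,0,0,0],[0,0,0,0,0]]]'
python3 -m handwheel '[[[0,0,0,0,1],[0,0,0,0,1],[0,0,0,0,1],[0,0,0,0,1],[0,0,0,0,1],[0,0,0,0,1],[0,0,0,0,1]]]'
python3 -m handwheel '[[[0,0,-0.01,0,1],[0,0,-0.02,0,1],[0,0,-0.03,0,1],[0,0,-0.03,0,1],[0,0,-0.03,0,1],[0,0,-0.03,0,1],[0,0,0,0,1]]]'
```

```text
clock: 30.13
tool_pos: [0.4066, 0.3621, 0.0672]
orientation: [-179.9, -0.1, -0.2]
force: [0.1, -0.6, 1.1]
opening: 0.0878
clock: 30.72
tool_pos: [0.4059, 0.3615, 0.066]
orientation: [-180.0, -0.0, -0.2]
force: [0.1, -0.3, -0.3]
opening: 0.0466
clock: 31.3
tool_pos: [0.408, 0.3637, 0.2232]
orientation: [-179.6, -0.4, -0.1]
force: [0.9, 2.0, -0.2]
opening: 0.0402
```

```bash
python3 -m handwheel '[[[0.006,0.015,0,0,1],[0.0095,0.028,0,0,1],[0.0095,0.028,0,0,1],[0.0095,0.028,0,0,1],[0.0095,0.028,0,0,1],[0.009,0.028,0,0.1,1],[0,0,0,0.115,1],[0,0,0,0.115,1],[0,0,0,0.115,1],[0,0,0,0.115,1],[0,0,0,0.115,1],[0,0,0,0.115,1],[0,0,0,0.115,1],[0,0,0,0.115,1],[0,0,0,0.115,1],[0,0,0,0.115,1],[0,0,0,0.115,1],[0,0,0,0.115,1],[0,0,0,0.09,1],[0,0,0,0,1]]]'
python3 - <<'E'
from h import *
o=telemetry.get_obs(); p=vision.snapshot("side"); cv2.imwrite("pics/s14.png",cv2.resize(p["color"][100:260,240:430,::-1],None,fx=4,fy=3.6,interpolation=cv2.INTER_CUBIC))
print(o["clock"],o["tool_pos"],o["orientation"],o["opening"])
p=vision.snapshot("wrist"); cv2.imwrite("pics/w14.png",p["color"][:,:,::-1])
E
```

```text
clock: 32.97
tool_pos: [0.4579, 0.2055, 0.2156]
orientation: [179.9, -0.0, -90.4]
force: [0.2, -0.2, -1.3]
opening: 0.0407
32.9667 [0.45794355 0.20551691 0.21559352] [ 1.79945760e+02 -4.03024211e-02 -9.03851479e+01] 0.0407010695289141
```

View pics/s14.png

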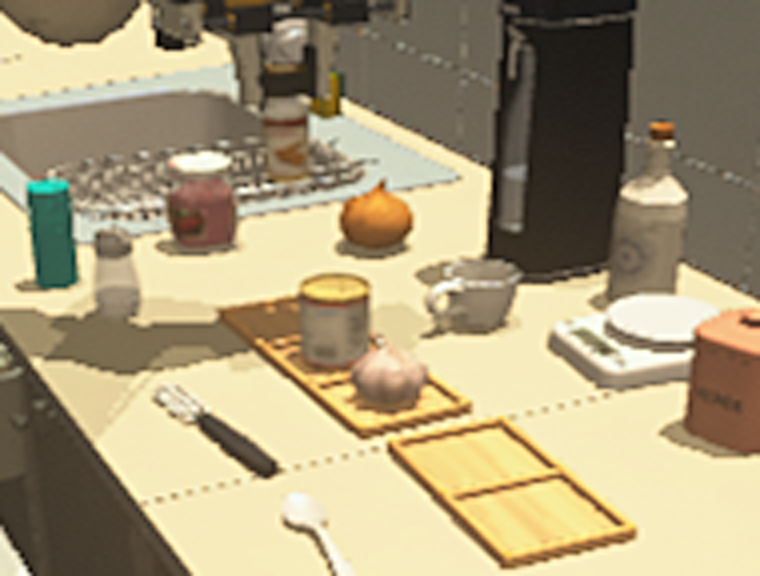

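View pics/w14.png

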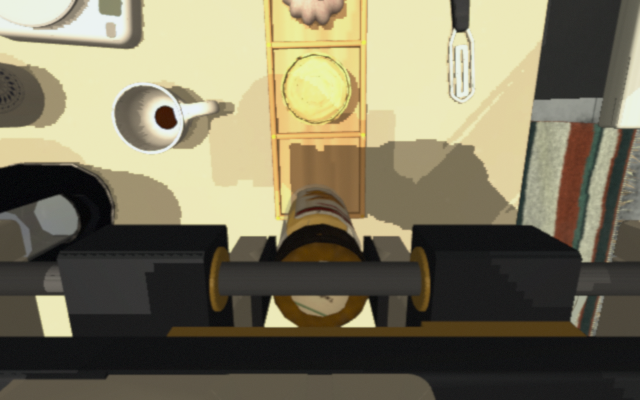

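```bash
python3 - <<'E'
from h import *
p=vision.snapshot("side"); M=p["cam_to_world"];K=p["mtx"]
for uv in ((240+490/4,100+255/3.6),(240+550/4,100+278/3.6),(240+600/4,100+275/3.6)): print(np.round(onplane(M,K,uv,0),3))
p=vision.snapshot("scene"); M=p["cam_to_world"];K=p["mtx"]
for uv in ((350,145),(365,151),(380,146)): print(np.round(onplane(M,K,uv,0),3))
E
```

```text
[0.704 0.276 0.   ]
[0.72  0.198 0.   ]
[0.765 0.183 0.   ]
[0.681 0.261 0.   ]
[0.712 0.2   0.   ]
[0.78  0.192 0.   ]
```

The dark grinder stands beyond x = 0.68, well clear, and the jar hangs plumb. I lower and release.

```bash
python3 -m handwheel '[[[-0.0015,-0.0015,0.02,0,1],[0,0,0.03,0,1],[0,0,0.03,0,1],[0,0,0.03,0,1],[0,0,0.02,0,1],[0,0,0.01,0,1],[0,0,0.004,0,1],[0,0,0,0,1],[0,0,0,0,1]]]'
```

```text
clock: 33.92
tool_pos: [0.4615, 0.2082, 0.074]
orientation: [-179.8, 0.0, -90.0]
force: [0.5, -3.5, 9.2]
opening: 0.0402
```

```bash
python3 -m handwheel '[[[0,0,0,0,1],[0,0,0,0,1]]]'; python3 - <<'E'
from h import *
o=telemetry.get_obs(); p=vision.snapshot("side"); cv2.imwrite("pics/s15.png",cv2.resize(p["color"][120:250,240:400,::-1],None,fx=4.5,fy=4.5,interpolation=cv2.INTER_CUBIC))
p=vision.snapshot("scene"); cv2.imwrite("pics/c15.png",cv2.resize(p["color"][120:240,250:400,::-1],None,fx=4.5,fy=4.5,interpolation=cv2.INTER_CUBIC))
E
```

```text
clock: 34.08
tool_pos: [0.4616, 0.2082, 0.074]
orientation: [-179.8, 0.0, -90.0]
force: [0.7, -3.2, 8.1]
opening: 0.0402
```

View pics/s15.png

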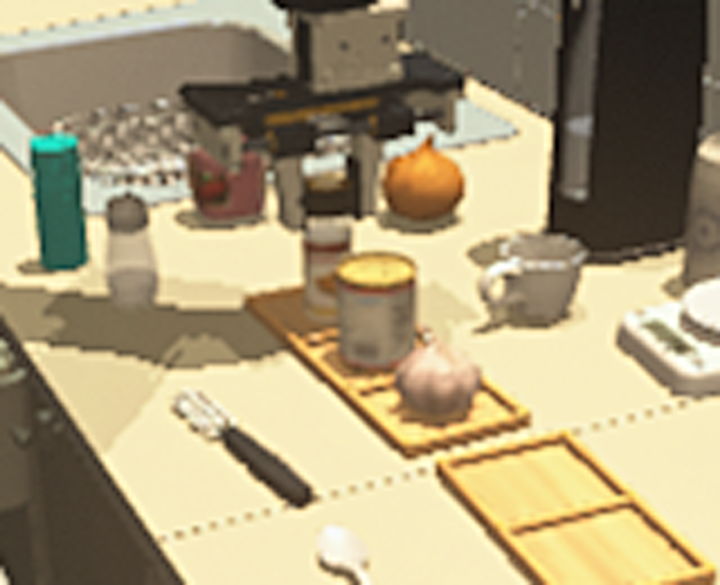

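View pics/c15.png

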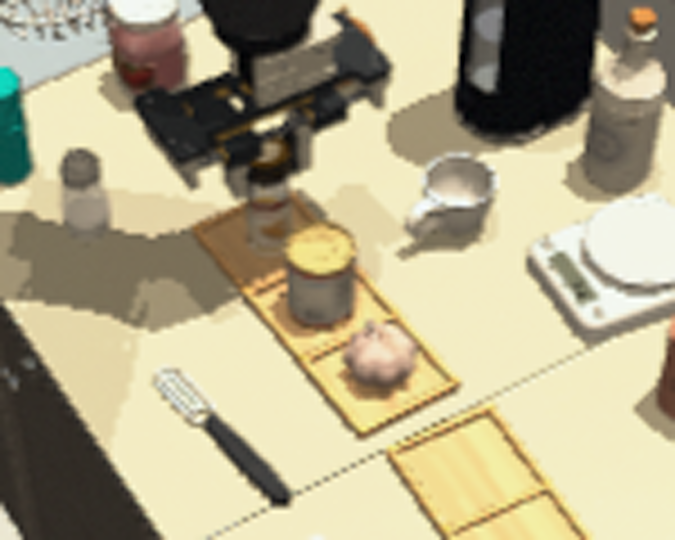

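The jar is seated on the floor, and the force shows contact. It had slid a few millimetres down in the jaws at pickup. I release.

```bash
python3 -m handwheel '[[[0,0,0,0,0.3],[0,0,0,0,0.3],[0,0,0,0,0.3],[0,0,0,0,0.3],[0,0,-0.02,0,0.3],[0,0,-0.03,0,0.3],[0,0,-0.03,0,0.3],[0,0,-0.03,0,0.3],[0,0,-0.02,0,0],[0,0,0,0,0]]]'; python3 - <<'E'
from h import *
o=telemetry.get_obs(); p=vision.snapshot("side"); cv2.imwrite("pics/s16.png",cv2.resize(p["color"][120:250,240:400,::-1],None,fx=4.5,fy=4.5,interpolation=cv2.INTER_CUBIC))
o=telemetry.get_obs();p=vision.snapshot("wrist"); cv2.imwrite("pics/w16.png",p["color"][:,:,::-1])
print(o["tool_pos"])
E
```

```text
clock: 35.02
tool_pos: [0.4619, 0.2093, 0.2067]
orientation: [-179.7, 0.3, -90.1]
force: [1.0, 0.7, -1.2]
opening: 0.0696
[0.46090311 0.20875257 0.20431309]
```

View pics/s16.png

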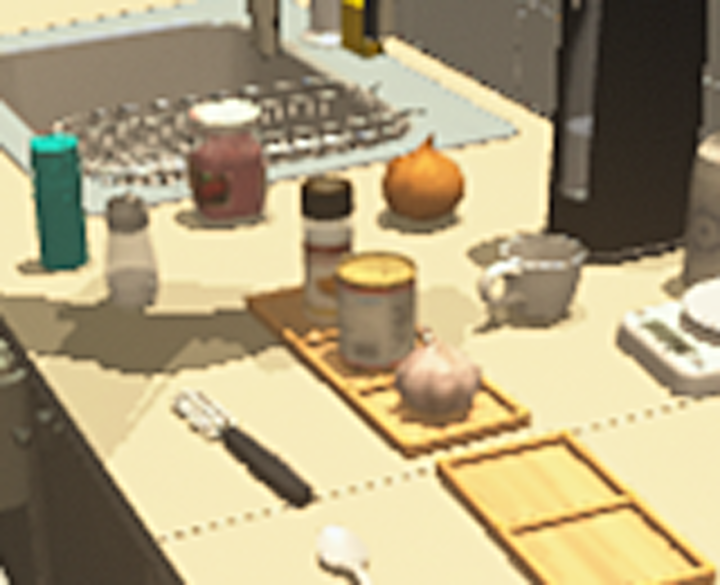

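View pics/w16.png

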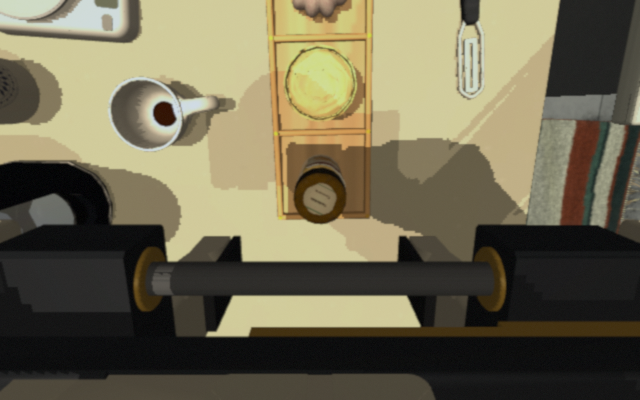

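The soup kit is in place with all three upright. Next is the jam jar at about (0.4735, 0.4395), an average of three agreeing measurements, with the jaws along x.

```bash
python3 -m handwheel '[[[-0.015,-0.0012,0,0,0],[-0.027,-0.0014,0,0,0],[-0.027,-0.0014,0,0,0],[-0.027,-0.0014,0,0,0],[-0.027,-0.0014,0,0,0],[-0.027,-0.0014,0,0,0],[-0.027,-0.0014,0,0,0],[-0.027,-0.0014,0,0,0],[-0.0267,-0.0014,0,0,0],[0,0,0,0,0],[0,0,0,0,0]]]'; python3 - <<'E'
from h import *
o=telemetry.get_obs();p=vision.snapshot("wrist"); cv2.imwrite("pics/w17.png",p["color"][:,:,::-1])
print(o["tool_pos"],o["orientation"],o["joint_pos"])
E
```

```text
clock: 36.03
tool_pos: [0.4719, 0.4396, 0.1992]
orientation: [179.9, -0.2, -90.1]
force: [-1.0, -0.3, -0.4]
opening: 0.0876
[0.47194924 0.43957849 0.19919738] [179.87189096  -0.18477147 -90.05076481] [ 6.02544866e+01  1.86925711e+01 -4.99693889e+00 -2.15346673e-02
 -6.65344606e+01 -6.02968443e+01]
```

View pics/w17.png

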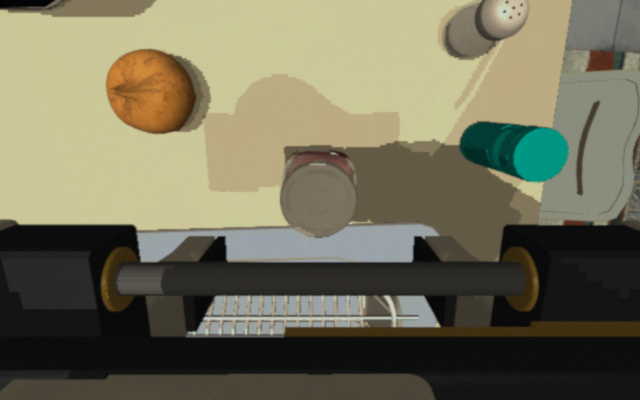

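```bash
python3 - <<'E'
from h import *
o=telemetry.get_obs(); p=vision.snapshot("wrist"); M=c2w(p,o);K=p["mtx"]
for t,uv,z in [("jam",(319,200),.096),("salt",(507,15),.088),("turq",(541,153),.105)]: print(t,np.round(onplane(M,K,uv,z),4))
for n,z in [("jam_jar_center",.048),("salt_shaker_center",.045)]:
    for q in place_of(n,p)[:2]: print(n,np.round(q["xy"],1),round(q["conf"],2),np.round(onplane(M,K,q["xy"],z),4))
E
```

```text
jam [0.4729 0.4385 0.096 ]
salt [0.3412 0.3076 0.088 ]
turq [0.3134 0.4019 0.105 ]
salt_shaker_center [482.2  27.1] 0.85 [0.3397 0.3068 0.045 ]
```

The jam lid is centred at (319,200), giving (0.473, 0.4385). I descend and grip.

```bash
python3 -m handwheel '[[[0.001,-0.001,0.02,0,0],[0,0,0.03,0,0],[0,0,0.03,0,0],[0,0,0.03,0,0],[0,0,0.02,0,0],[0,0,0.01,0,0],[0,0,0.004,0,0],[0,0,0,0,0],[0,0,0,0,0]]]'
python3 -m handwheel '[[[0,0,0,0,1],[0,0,0,0,1],[0,0,0,0,1],[0,0,0,0,1],[0,0,0,0,1],[0,0,0,0,1],[0,0,0,0,1],[0,0,0,0,1]]]'
```

```text
clock: 36.98
tool_pos: [0.4745, 0.438, 0.0594]
orientation: [-179.9, 0.1, -90.1]
force: [0.4, 0.6, 1.1]
opening: 0.0878
clock: 37.65
tool_pos: [0.4737, 0.4375, 0.0585]
orientation: [-180.0, 0.0, -90.1]
force: [-2.6, -1.4, 5.6]
opening: 0.0607
```

```bash
python3 -m handwheel '[[[0,0,-0.01,0,1],[0,0,-0.02,0,1],[0,0,-0.025,0,1],[0,0,-0.03,0,1],[0,0,-0.03,0,1],[0,0,-0.025,0,1],[0,0,-0.015,0,1],[0,0,0,0,1],[0,0,0,0,1]]]'
python3 -m handwheel '[[[0.015,0,0,0,1],[0.025,0.0005,0,0,1],[0.025,0.0005,0,0,1],[0.025,0.0005,0,0,1],[0.025,0.0005,0,0,1],[0.025,0.0005,0,0,1],[0.025,0.0005,0,0,1],[0.025,0.0005,0,0,1],[0.025,0.0005,0,0,1],[0.025,0.0005,0,0,1],[0.025,0.0005,0,0,1],[0.025,0.0005,0,0,1],[0.025,0.0005,0,0,1],[0.025,0.0005,0,0,1],[0.025,0.0005,0,0,1],[0.025,0.0005,0,0,1],[0.025,0.0005,0,0,1],[0.025,0,0,0,1],[0.015,0,0,0,1],[0,0,0,0,1]]]'
```

```text
clock: 38.4
tool_pos: [0.4738, 0.4376, 0.2135]
orientation: [-180.0, 0.1, -90.2]
force: [-0.7, -0.3, -4.2]
opening: 0.061
clock: 40.07
tool_pos: [0.4629, -0.0203, 0.2113]
orientation: [179.8, -0.1, -90.3]
force: [-0.8, 0.1, -2.9]
opening: 0.0603
```

```bash
python3 -m handwheel '[[[0.015,0,0,0,1],[0.025,0,0,0,1],[0.025,0,0,0,1],[0.025,0,0,0,1],[0.025,0,0,0,1],[0.02,0,0,0,1],[0.013,-0.001,0,0,1],[0,0,0,0,1],[0,0,0,0,1]]]'; python3 - <<'E'
from h import *
o=telemetry.get_obs();p=vision.snapshot("wrist"); cv2.imwrite("pics/w18.png",p["color"][:,:,::-1])
print(o["tool_pos"],o["orientation"],o["opening"])
p=vision.snapshot("side"); cv2.imwrite("pics/s18.png",p["color"][:,:,::-1])
E
```

```text
clock: 40.82
tool_pos: [0.4644, -0.1657, 0.2116]
orientation: [179.9, 0.0, -90.2]
force: [-0.2, -0.1, -3.3]
opening: 0.0607
[ 0.46441689 -0.1657444   0.21161802] [ 1.79858240e+02  1.59069448e-02 -9.02393445e+01] 0.060738494920323294
```

View pics/s18.png

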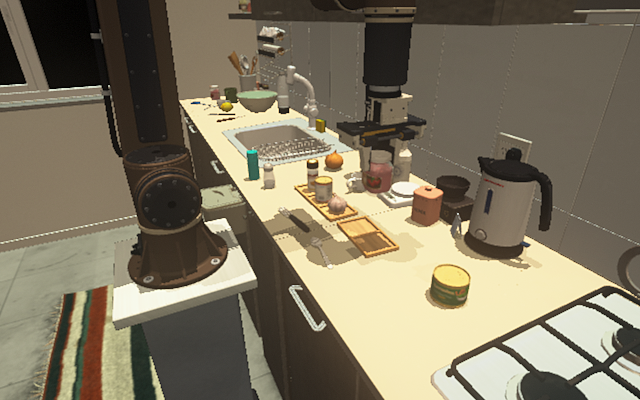

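View pics/w18.png

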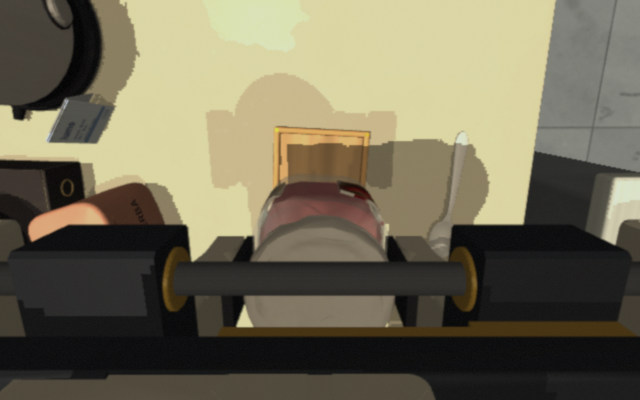

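```bash
python3 - <<'E'
from h import *
o=telemetry.get_obs(); p=vision.snapshot("wrist"); M=c2w(p,o);K=p["mtx"]
for uv in ((275,127),(370,131)): print(uv,np.round(onplane(M,K,uv,.0115),4))
p=vision.snapshot("side"); M=p["cam_to_world"];K=p["mtx"]
for uv in ((412,220),(428,224),(441,218)): print(uv,np.round(onplane(M,K,uv,0),4))
R=np.deg2rad(-3.4);c,s=np.cos(R),np.sin(R)
for a,b in ((48,-89),(-48,-89)): print("pred",467.1+a*c-b*s,-124.9+a*s+b*c)
E
```

```text
(275, 127) [ 0.5092 -0.2147  0.0115]
(370, 131) [ 0.4148 -0.2104  0.0115]
(412, 220) [ 0.6332 -0.1119  0.    ]
(428, 224) [ 0.6593 -0.1508  0.    ]
(441, 218) [ 0.7162 -0.1409  0.    ]
pred 509.7372444920802 -216.59005061686128
pred 413.9062210113987 -210.89663875356896
```

The tray corners agree with the fit to within 2 mm and the canister is beyond x = 0.63. I lower the jam jar.

```bash
python3 -m handwheel '[[[0.0015,0,0.02,0,1],[0,0,0.03,0,1],[0,0,0.03,0,1],[0,0,0.03,0,1],[0,0,0.02,0,1],[0,0,0.012,0,1],[0,0,0.005,0,1],[0,0,0.001,0,1],[0,0,0,0,1],[0,0,0,0,1]]]'
```

```text
clock: 41.85
tool_pos: [0.4663, -0.1668, 0.066]
orientation: [-179.9, -0.0, -90.1]
force: [0.1, -0.4, -2.5]
opening: 0.0607
```

```bash
python3 -m handwheel '[[[0,0.001,0.003,0,1],[0,0,0,0,1],[0,0,0,0,1]]]'; python3 - <<'E'
from h import *
p=vision.snapshot("side"); cv2.imwrite("pics/s19.png",cv2.resize(p["color"][150:270,300:440,::-1],None,fx=4.5,fy=4.5,interpolation=cv2.INTER_CUBIC))
E
```

```text
clock: 42.1
tool_pos: [0.4651, -0.167, 0.0627]
orientation: [-179.9, -0.0, -90.1]
force: [1.4, -0.2, -1.6]
opening: 0.0605
```

View pics/s19.png

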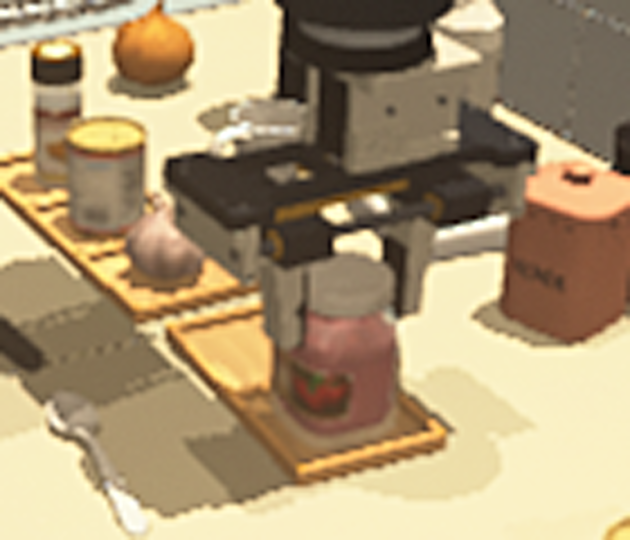

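```bash
python3 -m handwheel '[[[0,0,0,0,0.1],[0,0,0,0,0.1],[0,0,0,0,0.1],[0,0,0,0,0.1],[0,0,-0.02,0,0.1],[0,0,-0.03,0,0.1],[0,0,-0.03,0,0.1],[0,0,-0.03,0,0.1],[0,0,-0.03,0,0.1],[0,0,-0.01,0,0],[0,0,0,0,0]]]'; python3 - <<'E'
from h import *
o=telemetry.get_obs();p=vision.snapshot("wrist"); cv2.imwrite("pics/w20.png",p["color"][:,:,::-1]); print(o["tool_pos"])
E
python3 -m handwheel '[[[-0.015,0,0,0,0],[-0.0275,0,0,0,0],[-0.0275,0,0,0,0],[-0.0275,0,0,0,0],[-0.0275,0,0,0,0],[-0.0275,0,0,0,0],[-0.0275,0,0,0,0],[-0.0275,0,0,0,0],[-0.0275,0,0,0,0],[-0.0275,0,0,0,0],[-0.0275,0,0,0,0],[-0.0275,0,0,0,0],[-0.024,0.0205,0,0,0],[-0.024,0.0205,0,0,0],[-0.024,0.0205,0,0,0],[-0.024,0.0205,0,0,0],[-0.024,0.0205,0,0,0],[-0.024,0.0205,0,0,0],[0,0,0,0,0],[0,0,0,0,0]]]'; python3 - <<'E'
from h import *
o=telemetry.get_obs();p=vision.snapshot("wrist"); cv2.imwrite("pics/w21.png",p["color"][:,:,::-1]); print(o["tool_pos"],o["orientation"])
M=c2w(p,o)
for q in place_of("salt_shaker_center",p)[:2]: print(np.round(q["xy"],1),round(q["conf"],2),np.round(onplane(M,p["mtx"],q["xy"],.045),4))
E
```

```text
clock: 43.07
tool_pos: [0.466, -0.1672, 0.2152]
orientation: [-179.7, -0.0, -90.1]
force: [0.6, -0.3, 0.8]
opening: 0.0856
[ 0.46603651 -0.16720934  0.21516278]
clock: 44.78
tool_pos: [0.3411, 0.2952, 0.2106]
orientation: [179.9, -0.1, -90.0]
force: [-1.1, -0.9, -0.5]
opening: 0.0875
[0.34111201 0.29524414 0.21055033] [ 1.79922049e+02 -1.16528923e-01 -8.99554457e+01]
[319.3 194.3] 0.74 [0.3417 0.3056 0.045 ]
```

View pics/w20.png

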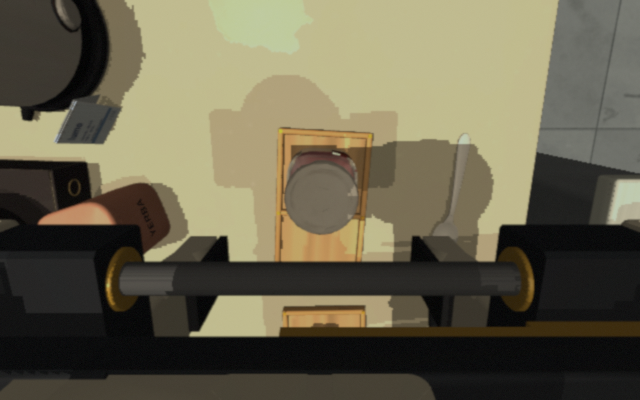

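View pics/w21.png

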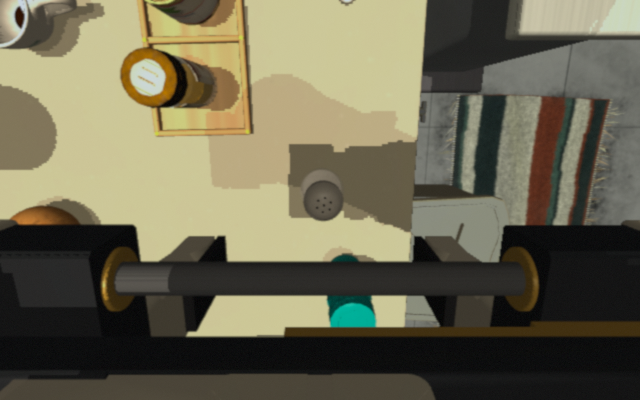

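The jam jar stands in tray_two, far compartment. The salt shaker is at (322,197), giving (0.3415, 0.306).

```bash
python3 -m handwheel '[[[-0.0105,-0.0005,0.02,0,0],[0,0,0.03,0,0],[0,0,0.03,0,0],[0,0,0.03,0,0],[0,0,0.03,0,0],[0,0,0.015,0,0],[0,0,0.008,0,0],[0,0,0.003,0,0],[0,0,0,0,0],[0,0,0,0,0]]]'
python3 -m handwheel '[[[0,0,0,0,1],[0,0,0,0,1],[0,0,0,0,1],[0,0,0,0,1],[0,0,0,0,1],[0,0,0,0,1],[0,0,0,0,1],[0,0,0,0,1],[0,0,0,0,1],[0,0,0,0,1]]]'
```

```text
clock: 45.72
tool_pos: [0.3437, 0.3056, 0.0467]
orientation: [-180.0, 0.1, -90.2]
force: [1.0, -0.1, 0.7]
opening: 0.0876
clock: 46.55
tool_pos: [0.343, 0.3052, 0.0459]
orientation: [180.0, -0.0, -90.1]
force: [-0.8, -0.2, 0.2]
opening: 0.0352
```

```bash
python3 -m handwheel '[[[0,0,-0.01,0,1],[0,0,-0.02,0,1],[0,0,-0.03,0,1],[0,0,-0.03,0,1],[0,0,-0.03,0,1],[0,0,-0.03,0,1],[0,0,-0.014,0,1],[0,0,0,0,1]]]'
python3 -m handwheel '[[[0.02,-0.021,0,0,1],[0.02,-0.021,0,0,1],[0.02,-0.021,0,0,1],[0.02,-0.021,0,0,1],[0.02,-0.021,0,0,1],[0.02,-0.021,0,0,1],[0.025,0,0,0,1],[0.025,0,0,0,1],[0.025,0,0,0,1],[0.025,0,0,0,1],[0.025,0,0,0,1],[0.025,0,0,0,1],[0.025,0,0,0,1],[0.025,0,0,0,1],[0.025,0,0,0,1],[0.025,0,0,0,1],[0.017,0,0,0,1],[0,0,0,0,1],[0,0,0,0,1]]]'; python3 - <<'E'
from h import *
o=telemetry.get_obs();p=vision.snapshot("wrist"); cv2.imwrite("pics/w22.png",p["color"][:,:,::-1]); print(o["tool_pos"],o["orientation"],o["opening"])
p=vision.snapshot("side"); cv2.imwrite("pics/s22.png",cv2.resize(p["color"][100:270,270:450,::-1],None,fx=3.5,fy=3.5,interpolation=cv2.INTER_CUBIC))
E
```

```text
clock: 47.22
tool_pos: [0.3441, 0.3068, 0.2136]
orientation: [-179.8, 0.3, -90.1]
force: [-0.2, 1.4, -1.1]
opening: 0.0349
clock: 48.8
tool_pos: [0.4673, -0.0828, 0.2088]
orientation: [179.9, -0.0, -90.3]
force: [-0.4, 0.1, -1.8]
opening: 0.0353
[ 0.46734018 -0.08283371  0.20880182] [ 1.79889553e+02 -3.67343010e-03 -9.02689804e+01] 0.03526006652055215
```

View pics/w22.png

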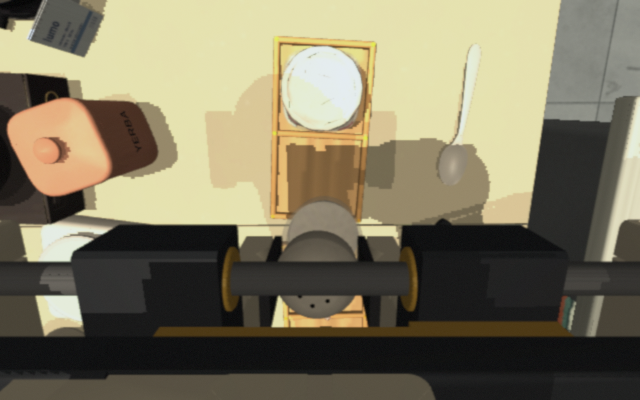

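View pics/s22.png

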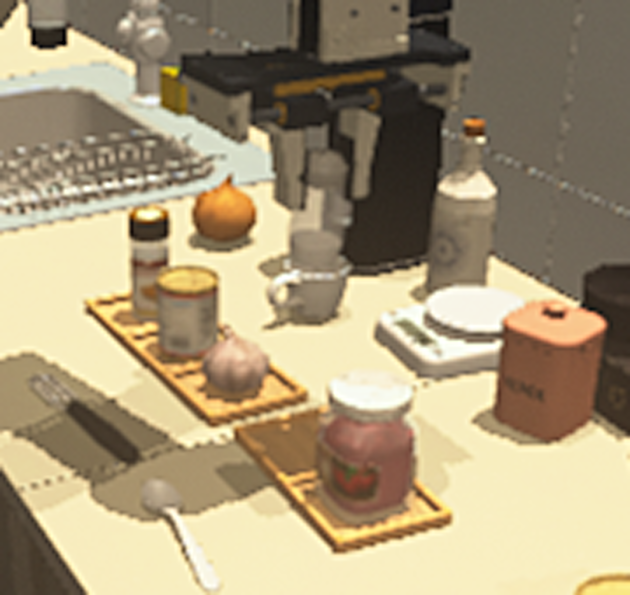

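```bash
python3 -m handwheel '[[[-0.001,-0.002,0.02,0,1],[0,0,0.03,0,1],[0,0,0.03,0,1],[0,0,0.03,0,1],[0,0,0.025,0,1],[0,0,0.015,0,1],[0,0,0.005,0,1],[0,0,0.002,0,1],[0,0,0,0,1],[0,0,0,0,1]]]'
```

```text
clock: 49.73
tool_pos: [0.471, -0.0806, 0.0539]
orientation: [-179.9, 0.0, -90.1]
force: [0.4, -0.4, -0.3]
opening: 0.0351
```

```bash
python3 -m handwheel '[[[0.001,0.001,0.002,0,1],[0,0,0.0012,0,1],[0,0,0,0,1],[0,0,0,0,1]]]'; python3 - <<'E'
from h import *
p=vision.snapshot("side"); cv2.imwrite("pics/s23.png",cv2.resize(p["color"][150:270,300:440,::-1],None,fx=4.5,fy=4.5,interpolation=cv2.INTER_CUBIC))
E
```

```text
clock: 50.07
tool_pos: [0.4693, -0.0821, 0.0501]
orientation: [-180.0, 0.0, -90.1]
force: [0.1, 0.3, -1.7]
opening: 0.0347
```

View pics/s23.png

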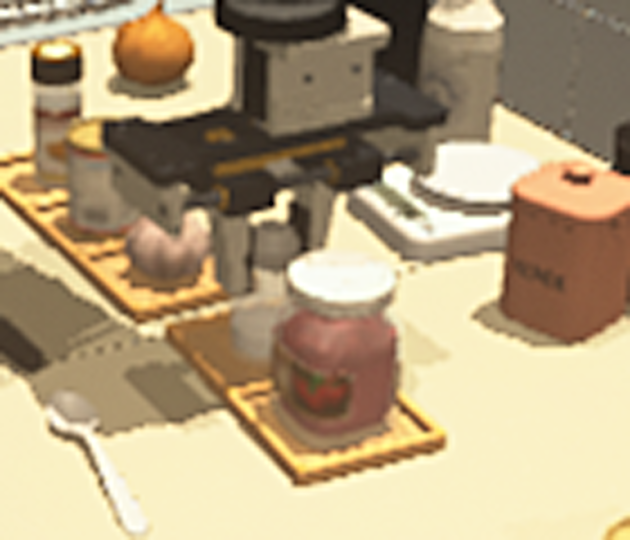

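```bash
python3 -m handwheel '[[[0,0,0,0,0.3],[0,0,0,0,0.3],[0,0,0,0,0.3],[0,0,0,0,0.3],[0,0,-0.02,0,0.3],[0,0,-0.03,0,0.3],[0,0,-0.03,0,0.3],[0,0,-0.03,0,0.3],[0,0,-0.03,0,0.3],[0,0,-0.02,0,0],[0,0,-0.02,0,0],[0,0,-0.02,0,0],[0,0,0,-0.12,0],[0,0,0,-0.12,0],[0,0,0,-0.12,0],[0,0,0,-0.12,0],[0,0,0,-0.12,0],[0,0,0,-0.12,0],[0,0,0,-0.12,0],[0,0,0,-0.12,0]]]'
python3 -m handwheel '[[[0,0,0,-0.12,0],[0,0,0,-0.12,0],[0,0,0,-0.12,0],[0,0,0,-0.12,0],[0,0,0,-0.12,0],[-0.025,-0.025,0,0,0],[-0.02,-0.025,0,0,0],[0,-0.02,0,0,0],[0,0,0,0,0],[0,0,0,0,0]]]'
python3 - <<'E'
from h import *
o=telemetry.get_obs();p=vision.snapshot("wrist"); cv2.imwrite("pics/w24.png",p["color"][:,:,::-1]); print(o["clock"],o["tool_pos"],o["orientation"],o["opening"])
p=vision.snapshot("side"); cv2.imwrite("pics/s24.png",cv2.resize(p["color"][130:270,240:440,::-1],None,fx=3.8,fy=3.8,interpolation=cv2.INTER_CUBIC))
p=vision.snapshot("scene"); cv2.imwrite("pics/c24.png",cv2.resize(p["color"][110:310,240:440,::-1],None,fx=3,fy=3,interpolation=cv2.INTER_CUBIC))
E
```

```text
clock: 51.78
tool_pos: [0.469, -0.082, 0.2498]
orientation: [-180.0, -0.0, -34.8]
force: [-0.4, -0.7, 0.1]
opening: 0.0875
clock: 52.62
tool_pos: [0.425, -0.0107, 0.2501]
orientation: [-180.0, -0.0, -0.6]
force: [0.6, -0.9, -0.0]
opening: 0.0875
52.6167 [ 0.42499523 -0.01069516  0.25010666] [-1.79980476e+02 -4.94083720e-02 -6.24068692e-01] 0.0874646284857159
```

View pics/w24.png

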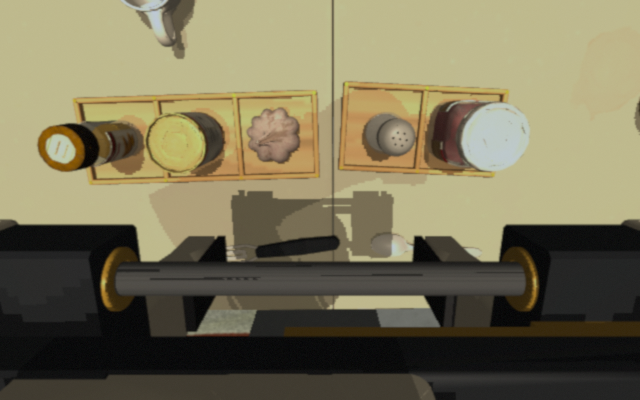

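View pics/s24.png

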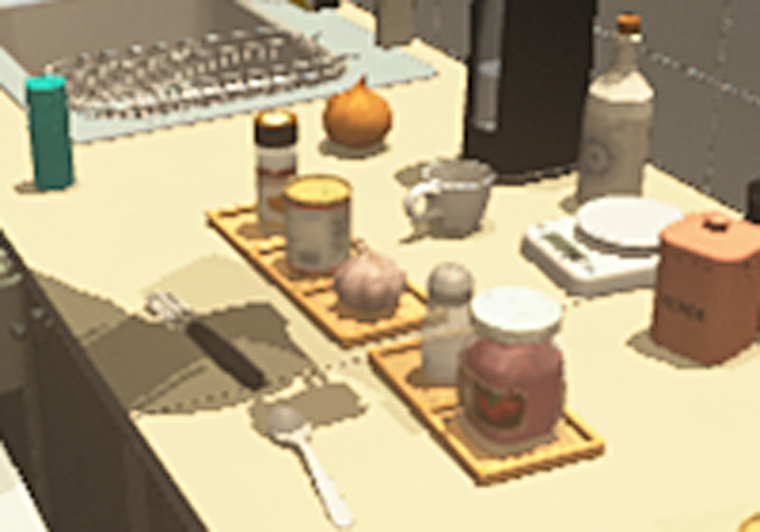

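View pics/c24.png

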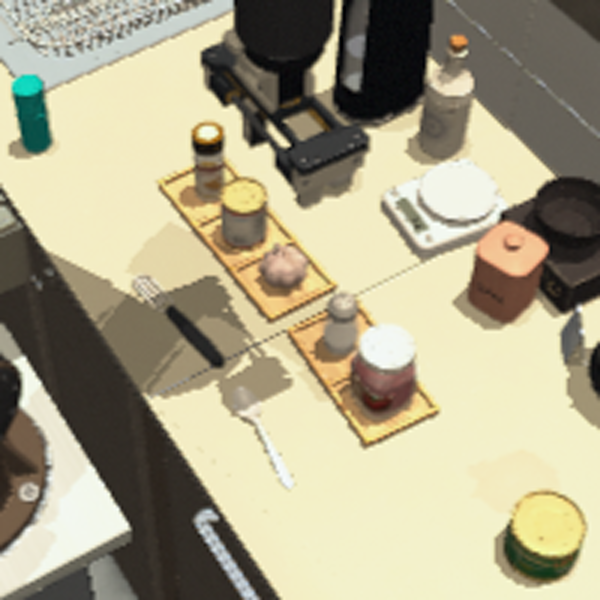

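Everything stands in its compartment. I check the standing positions numerically from the wrist and fixed views before handing in.

```bash
python3 - <<'E'
from h import *
S=vision.snapshot("scene");D=vision.snapshot("side");o=telemetry.get_obs();p=vision.snapshot("wrist"); M=c2w(p,o);K=p["mtx"]
for t,uv,z in [("jam lid",(497,136),.100),("salt",(398,137),.092),("tin",(177,143),.076),("spice",(62,148),.109),("garlic",(274,136),.03)]: print(t,np.round(onplane(M,K,uv,z),4))
for n in ("tall_tin_center","garlic_center","spice_jar_center","jam_jar_center","salt_shaker_center","wide_tin_center"):
    try:
        a=place_of(n,S)[0]["xy"];b=place_of(n,D)[0]["xy"]
        x,e=tri([ray(S["cam_to_world"],S["mtx"],a),ray(D["cam_to_world"],D["mtx"],b)]); print(n,np.round(x,3),round(e,3))
    except IndexError: print(n,"-")
E
```

```text
jam lid [ 0.4668 -0.1666  0.1   ]
salt [ 0.4666 -0.0833  0.092 ]
tin [0.4629 0.1184 0.076 ]
spice [0.4632 0.2025 0.109 ]
garlic [0.4644 0.0337 0.03  ]
tall_tin_center [0.445 0.106 0.051] 0.009
garlic_center [0.465 0.045 0.015] 0.004
spice_jar_center [0.309 0.415 0.055] 0.002
jam_jar_center [ 0.475 -0.155  0.041] 0.001
salt_shaker_center [ 0.49  -0.05   0.021] 0.003
wide_tin_center [ 0.486 -0.405  0.039] 0.003
```

```bash
python3 -c "
from plant import close_job
print(close_job())"
```

```text
the job is handed in; nothing more can be done
None
```

Both kits are made up and the job is handed in, at about 53 s of the 131 s allowed.

**Soup kit (three-compartment tray):** the tall tin is in the middle, with the garlic on the tray_two side and the brown-capped spice jar in the other outer compartment.

**Breakfast kit (two-compartment tray):** the jam jar is in the far compartment and the salt shaker in the one nearest the soup tray.

The wide tin, the turquoise jar and everything else were left alone, and the gripper is open and clear of it all.

**Last checks:** in the final pictures all five things stand upright, one to a compartment. Their positions from the wrist camera are within about 5 mm of the compartment centres. The robot gave no verdict when the job was handed in.

**What went wrong or disagreed:**
- **Garlic:** the first grasp was too high on the taper and it slipped out as I lifted, still standing where it was. I gripped it lower the second time and let it drop about 5 mm onto the tray floor, so the fingers would clear the lip.
- **Spice jar:** it slid a few millimetres down in the jaws at pickup. It touched the tray floor with about 9 N before I let go.
- **Final cross-check:** the fixed-camera triangulation matched the wrist view only to about 1–2 cm for the tin, garlic and jam jar, and about 4 cm for the partly hidden salt shaker. For the spice jar it picked the turquoise look-alike. I relied on the wrist view and the pictures instead.

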